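# Fit D-shafts into pulleys in the bonding jig

## Task

Fit the shafts to their pulleys in the assembly jig: swing the latch fully aside, lift the guide plate straight up off its two pins and lay it flat on the bench. Then put every shaft that stands in the wooden block through a pulley of its own, turned so that its flat meets the flat of the bore, down until its collar rests on the pulley. Finally lower the guide plate back over the shafts and pins until it rests on the pins' shoulders, and swing the latch shut over it; leave the bottle, tape measure and spring clamp alone.

Things in the scene. Friction and masses are not known exactly. Their poses are not given: they have to be found in the camera images.
- jig: Assembly jig, fixed on the bench: plywood base, x -136 to 88 mm, y +-136 mm, 20 mm thick. Origin: bench level, midway between two locating pins; z up. Pins at (0, +-108) mm: 28 mm columns up to a shoulder at z = 120 mm, then 14 mm pins to z = 170, the last 8 mm tapered. Latch post at (-100, 0), top z = 132. Four toothed pulleys at (+-48, +-50). Turned up to about 0.22 rad.
- latch (a joint): Latch of the jig, a steel turn-button 20 mm wide on its post, turning about an upright axis; rad. 0: shut, its nose points to the jig's +x over the guide plate, 2 mm above it, its tail to -x. It opens anticlockwise seen from above, to a stop at 1.65, where it lies wholly beside the plate. Light friction (about 1 N at the peg); stays where it is left.
- latch_hinge (a point): A point on the latch's upright axis, on its underside, 134 mm above the bench.
- latch_peg (a point): Middle of the black upright grip peg on the latch's tail: 14 mm diameter, standing from 143 to 174 mm above the bench (the point is at 162), 50 mm from the latch's axis. Shut, it is on the jig's -x side of the axis; open, on the -y side.
- guide_plate: Plywood guide plate 150 x 254 x 12 mm, 0.45 kg, bow handle on top. Origin: centre of its underside; y along its length. Holes of 17 mm at (0, +-108) mm for the pins, four of 31 mm at (+-48, +-50) for the shaft tops. At first on the pins, underside 120 mm above the bench. Alike after a half turn. Bench left of the jig clear for it, y axis along world x: x 0.36 to 0.66, y 0.28 to 0.50 m.
- guide_plate_grip (a point): Middle of the guide plate's bow handle: a round bar of 12 mm diameter along the plate's y, straight for 78 mm, its axis 52 mm above the plate's underside, 34 mm of air below the bar.
- shaft_block: Wooden block 140 x 140 x 62 mm, 1.6 kg, loose on the bench, that stores the shafts in four holes of 28 mm diameter, 54 mm deep, at (+-35, +-35) mm. Origin: centre of its underside.
- shaft_1: Black-finished steel shaft with a bright flat and top end, 0.3 kg; 2 to 4 present, all alike, upright in the block. Origin: centre of the underside of the collar, on the block; z up. 24 mm diameter, the flat along its whole length, 7.5 mm from the axis, facing its +x. Shank 46 mm down, last 6 mm tapered; collar 38 mm diameter, 8 mm thick; top of shaft at z = 78 mm. Fits any pulley.
- pulley_1_bore (a point): Toothed pulley in the jig, 66 mm diameter, axis upright: centre of its top face, 72 mm above the bench, where a shaft's collar rests. D-bore 26 mm diameter, flat 8.5 mm from the axis on the point's +x side, 34 mm deep, open below, 2.5 mm chamfer at the mouth. A shaft enters only with its +x turned to the bore's +x, within about 0.1 rad. Turns stiffly (0.12 N m).
- shaft_2: Black-finished steel shaft with a bright flat and top end, 0.3 kg; 2 to 4 present, all alike, upright in the block. Origin: centre of the underside of the collar, on the block; z up. 24 mm diameter, the flat along its whole length, 7.5 mm from the axis, facing its +x. Shank 46 mm down, last 6 mm tapered; collar 38 mm diameter, 8 mm thick; top of shaft at z = 78 mm. Fits any pulley.
- pulley_2_bore (a point): Toothed pulley in the jig, 66 mm diameter, axis upright: centre of its top face, 72 mm above the bench, where a shaft's collar rests. D-bore 26 mm diameter, flat 8.5 mm from the axis on the point's +x side, 34 mm deep, open below, 2.5 mm chamfer at the mouth. A shaft enters only with its +x turned to the bore's +x, within about 0.1 rad. Turns stiffly (0.12 N m).
- shaft_3: Black-finished steel shaft with a bright flat and top end, 0.3 kg; 2 to 4 present, all alike, upright in the block. Origin: centre of the underside of the collar, on the block; z up. 24 mm diameter, the flat along its whole length, 7.5 mm from the axis, facing its +x. Shank 46 mm down, last 6 mm tapered; collar 38 mm diameter, 8 mm thick; top of shaft at z = 78 mm. Fits any pulley.
- pulley_3_bore (a point): Toothed pulley in the jig, 66 mm diameter, axis upright: centre of its top face, 72 mm above the bench, where a shaft's collar rests. D-bore 26 mm diameter, flat 8.5 mm from the axis on the point's +x side, 34 mm deep, open below, 2.5 mm chamfer at the mouth. A shaft enters only with its +x turned to the bore's +x, within about 0.1 rad. Turns stiffly (0.12 N m).
- shaft_4: Black-finished steel shaft with a bright flat and top end, 0.3 kg; 2 to 4 present, all alike, upright in the block. Origin: centre of the underside of the collar, on the block; z up. 24 mm diameter, the flat along its whole length, 7.5 mm from the axis, facing its +x. Shank 46 mm down, last 6 mm tapered; collar 38 mm diameter, 8 mm thick; top of shaft at z = 78 mm. Fits any pulley.
- pulley_4_bore (a point): Toothed pulley in the jig, 66 mm diameter, axis upright: centre of its top face, 72 mm above the bench, where a shaft's collar rests. D-bore 26 mm diameter, flat 8.5 mm from the axis on the point's +x side, 34 mm deep, open below, 2.5 mm chamfer at the mouth. A shaft enters only with its +x turned to the bore's +x, within about 0.1 rad. Turns stiffly (0.12 N m).
- bottle: Bystander: small black bottle with a white cap, 40 mm diameter, 76 mm high; origin at the centre of its underside. To be left alone.
- spring_clamp: Bystander: black and orange spring clamp lying flat, 81 x 134 x 24 mm; origin at the centre of its underside. To be left alone.
- tape: Bystander: yellow tape measure, 40 x 91 x 68 mm; origin at the centre of its underside. To be left alone.
There are look-alikes about, which are no part of the job. What is shaped like the shaft_2 but yellow is not meant.

How it is judged (in metres and radians):
On the way, in this order (a step that is already met when the one before it is completed fails the run):
1. the latch is swung aside (value of joint latch above 1.3 rad), for 0.2 s.
2. the guide plate lies flat on the bench, let go (height (world z) of guide_plate below 0.008 m and angle between guide_plate's own z axis and vertical below 0.05 rad and linear speed of guide_plate below 0.03 m/s and contact force between the fingers and guide_plate below 0.2 N), for 0.3 s.
3. every shaft is in a pulley, its collar on the pulley, the guide plate still off the jig (height (world z) of shaft_1 between 0.068 and 0.075 m and angle between each of shaft_1, shaft_2, shaft_3, shaft_4's own z axis and vertical below 0.08 rad and (horizontal distance between shaft_1 and pulley_1_bore below 0.004 m or horizontal distance between shaft_1 and pulley_2_bore below 0.004 m or horizontal distance between shaft_1 and pulley_3_bore below 0.004 m or horizontal distance between shaft_1 and pulley_4_bore below 0.004 m) and height (world z) of shaft_2 between 0.068 and 0.075 m and (horizontal distance between shaft_2 and pulley_1_bore below 0.004 m or horizontal distance between shaft_2 and pulley_2_bore below 0.004 m or horizontal distance between shaft_2 and pulley_3_bore below 0.004 m or horizontal distance between shaft_2 and pulley_4_bore below 0.004 m) and height (world z) of shaft_3 between 0.068 and 0.075 m and (horizontal distance between shaft_3 and pulley_1_bore below 0.004 m or horizontal distance between shaft_3 and pulley_2_bore below 0.004 m or horizontal distance between shaft_3 and pulley_3_bore below 0.004 m or horizontal distance between shaft_3 and pulley_4_bore below 0.004 m) and height (world z) of shaft_4 between 0.068 and 0.075 m and (horizontal distance between shaft_4 and pulley_1_bore below 0.004 m or horizontal distance between shaft_4 and pulley_2_bore below 0.004 m or horizontal distance between shaft_4 and pulley_3_bore below 0.004 m or horizontal distance between shaft_4 and pulley_4_bore below 0.004 m) and height (world z) of guide_plate below 0.03 m), for 0.2 s.
4. the guide plate is back on the pins' shoulders, with the latch still aside (horizontal distance between guide_plate and jig below 0.004 m and z of guide_plate in the frame of jig between 0.117 and 0.123 m and angle between guide_plate's own z axis and vertical below 0.03 rad and angle between the y axis of guide_plate and the y axis of jig, either way round below 0.06 rad and value of joint latch above 1 rad), for 0.2 s.
At the end, for the whole second after the job is handed in: Each shaft stands in its own pulley: within 4 mm of the bore's axis, collar within 3 mm of the pulley's top, upright within 0.08 rad. The guide plate is on both pins, within 4 mm, underside 117 to 123 mm above the bench, level within 0.03 rad. The latch is within 0.25 rad of shut. All is at rest (height (world z) of shaft_1 between 0.068 and 0.075 m and angle between each of shaft_1, shaft_2, shaft_3, shaft_4's own z axis and vertical below 0.08 rad and (horizontal distance between shaft_1 and pulley_1_bore below 0.004 m or horizontal distance between shaft_1 and pulley_2_bore below 0.004 m or horizontal distance between shaft_1 and pulley_3_bore below 0.004 m or horizontal distance between shaft_1 and pulley_4_bore below 0.004 m) and height (world z) of shaft_2 between 0.068 and 0.075 m and (horizontal distance between shaft_2 and pulley_1_bore below 0.004 m or horizontal distance between shaft_2 and pulley_2_bore below 0.004 m or horizontal distance between shaft_2 and pulley_3_bore below 0.004 m or horizontal distance between shaft_2 and pulley_4_bore below 0.004 m) and height (world z) of shaft_3 between 0.068 and 0.075 m and (horizontal distance between shaft_3 and pulley_1_bore below 0.004 m or horizontal distance between shaft_3 and pulley_2_bore below 0.004 m or horizontal distance between shaft_3 and pulley_3_bore below 0.004 m or horizontal distance between shaft_3 and pulley_4_bore below 0.004 m) and height (world z) of shaft_4 between 0.068 and 0.075 m and (horizontal distance between shaft_4 and pulley_1_bore below 0.004 m or horizontal distance between shaft_4 and pulley_2_bore below 0.004 m or horizontal distance between shaft_4 and pulley_3_bore below 0.004 m or horizontal distance between shaft_4 and pulley_4_bore below 0.004 m) and horizontal distance between guide_plate and jig below 0.004 m and z of guide_plate in the frame of jig between 0.117 and 0.123 m and angle between guide_plate's own z axis and vertical below 0.03 rad and angle between the y axis of guide_plate and the y axis of jig, either way round below 0.06 rad and linear speed of each of shaft_1, shaft_2, shaft_3, shaft_4, guide_plate below 0.03 m/s and value of joint latch below 0.25 rad); the robot touches nothing.
It fails at once if the bottle is knocked over, or the bottle, tape measure or spring clamp is pushed more than 3 cm (angle between bottle's own z axis and vertical above 0.5 rad or distance of any of bottle, spring_clamp, tape from where it was at the start of the episode above 0.03 m).
Of shaft_1, shaft_2, shaft_3, shaft_4 only 2 to 4 are there at a start; the rules pass over those that are not, and their reading is None.
At some moment in a run one of guide_plate, shaft_block may be knocked a few centimetres aside while the robot is not near it.
It also fails if it takes over 210 s, if anything falls off the work surface, if the arm or the gripper's body presses on something with over 40 N, if the wrist force passes 120 N, or if a joint passes its speed limit or range.

## Robot

A 6-joint arm with a two-finger parallel gripper is mounted at the origin on a cart in front of the work surface, level with it; the furniture and walls round the work are solid. World frame = base frame: x ahead of the robot, y to its left, z up, the work surface at z = 0. Lengths are in m, angles in degrees, forces in N, time in s.
With the tool pointing down it reaches from about 0.25 to 0.8 m from the base axis. Payload 8.5 kg.
Tool frame: the origin (TCP) lies on the centre line of the jaws, within the pads' length; the fingertips stand 19 mm ahead of it and the grasp point (between the pads) is the TCP; z points along the fingers, y is the line along which they close (so a half turn about z gives the same grasp; the last joint's range is limited). The gripper opens to 85 mm and grips with 20 to 120 N. Pads are 22 mm wide; open, the fingers measure 114 mm over their backs; the gripper's body (76 mm by 85 mm) begins 54 mm behind the grasp point. The pads swing forward as they close: fully open they stand 13 mm farther back than shut.
Start: joints at [-63.77, 13.648, -0.773, 75.585, 0, 90], TCP at [0.232, -0.471, 0.25] pointing down, gripper open.
Joint ranges: [-152.45, 152.45], [-59.26, 108.67], [-65.41, 83.53], [-104.44, 129.93], [-82.83, 76.93], [-180, 180]. Speed limits (degrees/s): [127.2, 127.2, 159.86, 180, 180, 180].

## Interface

Orientations are given as [roll, pitch, yaw] about the fixed x, y, z axes, in that order (R = Rz(yaw) Ry(pitch) Rx(roll)).
In Python, from cell import state, capture, workorder gives the robot as it stands.
- The arm moves only by the tool apply_moves, never from a script. Its argument "targets" is a list that holds one entry, the list of rows, each a list of 6 numbers: the shift along the tool's x, y, z in mm, then the turn, a rotation vector about the tool's x, y, z in units of 8 degrees (1.0 is 8 degrees). In form: [[[x, y, z, wx, wy, wz], ...]]. A call has 1 to 12 rows; each row is the pose to reach, as a shift and turn from the pose commanded when the call began, along the tool's axes at that moment; what a row does not reach only later rows make up. A row lasts 1/10 s, in which the tool goes at most 50 mm and 8.59 degrees, less where a joint would pass 70% of its speed; a pose out of reach is approached as far as the arm can. A call with a gripper value outside its range is refused whole. "hand" is the opening, from 0 (shut) to 1 (fully open), set as the call begins (left out, the last holds). The fingers move at their own pace and stop on an object; "force" is the grip in N (left out, the last holds). Time passes only in rows, so rows that repeat a pose let the fingers close. It gives the time, the measured TCP pose, the force, the opening and the grip force at its end, in the units of the state.
- state(): the state, without advancing time (a new reading comes with each control period).
- capture(name): name is "side" or "top"; returns a dict with "color" (384x512x3 uint8, red, green, blue), "K" (3x3 intrinsics, pixels), "cam_to_world" (4x4, takes a point from camera to world coordinates). Camera axes: x right, y up, looking along -z (the intrinsics and any distortion apply to the point x, -y, -z); pixel columns grow to the right and rows downward; lengths in m; the calibration is good to about 2 mm. A picture is of the moment at which its call begins. There is no depth.
- workorder.job_done(): hands the job in; it is judged then, once.
The state is a dict: "t": time; "qpos": joint angles; "dq": joint speeds; "joint_efforts": joint torques, N m; "tcp_pos": TCP position; "ee_rot": TCP orientation; "wrist_force": force on the tool from outside, world axes, zero at the start; "ft_torque": the same for the moment, N m; "width": finger opening in m; "grip_force": force on a finger pad.
Only numpy, scipy, OpenCV 4.12 (cv2) and the standard library are available. Lean on these libraries where they do the work, as an engineer would, in place of code of your own. Each camera call takes 0.05 s, during which the arm holds its last target. There are 200 camera calls.

## Working session

There is one attempt and no reset: what is moved stays moved. The work goes in short steps, Python scripts to look and compute and a tool call to move; the robot and the scene stay as the last step left them, time stands still between calls to the robot, and variables do not carry over. Pictures are saved under pics/ and viewed, at most 14 in all, crops included, and the job is handed in when it is done.

Besides the shell and the picture viewer there is one more tool, called after "Emit:" as name(argument=value, ...) on one line, values as JSON. apply_moves: Moves the arm, as the interface text tells. Its arguments: {"type":"object","properties":{"targets":{"type":"array","items":{"type":"array","items":{"type":"array","items":{"type":"number"}}}},"hand":{"type":"number"},"force":{"type":"number"}},"required":["targets"]}

```bash
ls; mkdir -p pics
python3 - <<'E'
from cell import state,capture
import cv2,numpy as np
print(state())
for n in("top","side"):
    c=capture(n); cv2.imwrite(f"pics/{n}0.png",c["color"][:,:,::-1]); print(n,c["K"],c["cam_to_world"],[k for k in c])
a=cv2.imread("pics/top0.png");cv2.imwrite("pics/top0b.png",cv2.resize(a,(800,600),interpolation=cv2.INTER_CUBIC))
a=cv2.imread("pics/side0.png");cv2.imwrite("pics/side0b.png",cv2.resize(a,(800,600),interpolation=cv2.INTER_CUBIC))
E
```

```text
pics
{'t': 0.0, 'qpos': array([-6.37688547e+01,  1.36792125e+01, -8.16293283e-01,  7.55828312e+01,
        6.72569874e-04,  9.00007142e+01]), 'dq': array([ 0.07993764, -0.01787778,  0.09590034, -0.0502477 , -0.02716673,
        0.05932134]), 'joint_efforts': array([ 1.37173491e-03, -5.38777149e+01,  3.46435010e+01,  1.84103666e-02,
        1.06654527e-04,  1.81654798e-05]), 'tcp_pos': array([ 0.23188447, -0.47059789,  0.24969798]), 'ee_rot': array([-1.79921663e+02, -6.71592768e-04,  2.62304302e+01]), 'wrist_force': array([ 0.13914032, -0.48409539, -0.1790089 ]), 'ft_torque': array([-0.04125265, -0.03063858, -0.04074646]), 'grip_force': 0.0, 'width': 0.08542283123156696}
top [[366.59860936   0.         254.77064285]
 [  0.         366.59860936 191.64642021]
 [  0.           0.           1.        ]] [[ 0.00934562  0.98415874 -0.17704302  0.35445493]
 [-0.99993298  0.00798774 -0.00838094 -0.09577473]
 [-0.006834    0.17710948  0.98416743  0.97017779]
 [ 0.          0.          0.          1.        ]] ['color', 'K', 'cam_to_world']
side [[472.82321096   0.         251.23543284]
 [  0.         472.82321096 186.69446328]
 [  0.           0.           1.        ]] [[-0.87560147  0.2113426  -0.43434591 -0.05849851]
 [-0.48268822 -0.4168574   0.77022203  0.91923666]
 [-0.01827958  0.8840612   0.46701354  0.75118492]
 [ 0.          0.          0.          1.        ]] ['color', 'K', 'cam_to_world']
```

View pics/top0b.png

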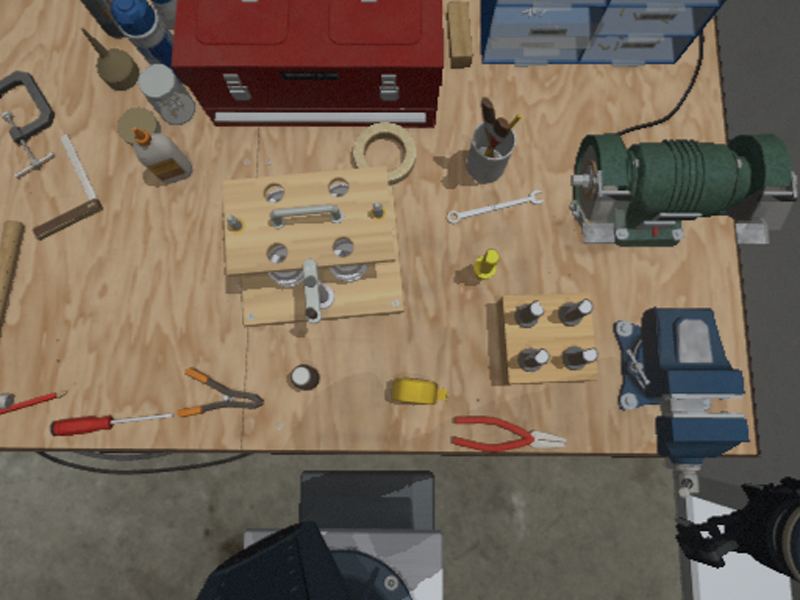

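View pics/side0b.png

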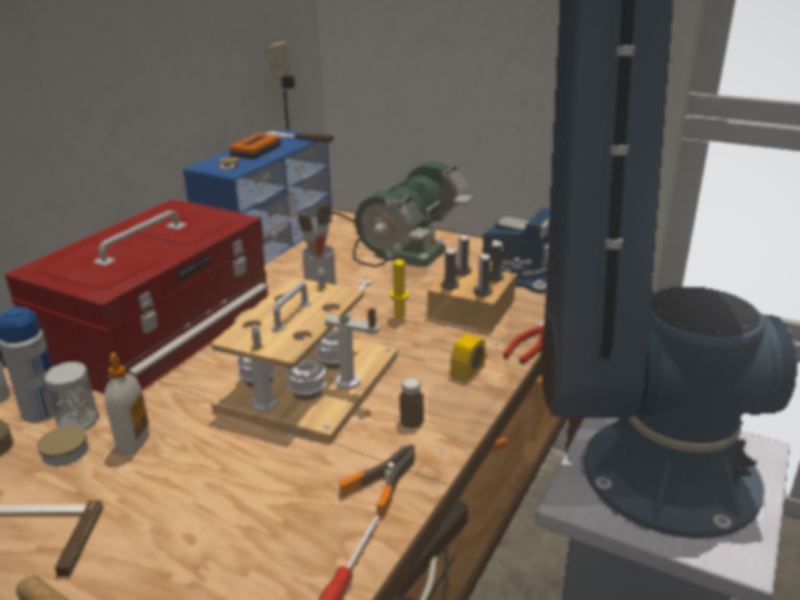

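The top view shows the jig at (312,245) with its latch shut: nose up, peg at (312,313). The block holds 4 dark shafts at (530,313), (575,312), (533,358) and (580,356). A yellow decoy stands at (486,263), the bottle at (303,377), the tape at (415,390) and the clamp at (220,395). The side view shows the same things.

```bash
cat > h.py <<'E'
import numpy as np,cv2
from cell import state,capture
def shot(name,n=4):
    cs=[capture(name) for _ in range(n)]
    return np.mean([c["color"] for c in cs],0),cs[0]
def ray(c,u,v):
    K=c["K"];T=c["cam_to_world"]
    d=np.array([(u-K[0,2])/K[0,0],-(v-K[1,2])/K[1,1],-1.]);return T[:3,3],T[:3,:3]@d
def onz(c,u,v,z):
    o,d=ray(c,u,v);return o+d*(z-o[2])/d[2]
def proj(c,p):
    T=c["cam_to_world"];q=T[:3,:3].T@(np.asarray(p,float)-T[:3,3]);K=c["K"]
    return np.array([K[0,2]-K[0,0]*q[0]/q[2],K[1,2]+K[1,1]*q[1]/q[2]])
def tri(c1,p1,c2,p2):
    A=[];b=[]
    for c,p in((c1,p1),(c2,p2)):
        o,d=ray(c,*p);d=d/np.linalg.norm(d);M=np.eye(3)-np.outer(d,d);A.append(M);b.append(M@o)
    x=np.linalg.lstsq(np.vstack(A),np.hstack(b),rcond=None)[0]
    r=[np.linalg.norm(M@x-bb) for M,bb in zip(A,b)];return x,r
def crop(img,x0,y0,x1,y1,s,fn):
    a=np.clip(img[y0:y1,x0:x1],0,255).astype(np.uint8)[:,:,::-1]
    a=cv2.resize(a,None,fx=s,fy=s,interpolation=cv2.INTER_CUBIC)
    for x in range((x0//10+1)*10,x1,10):
        cv2.line(a,(int((x-x0+.5)*s),0),(int((x-x0+.5)*s),6),(0,0,255),1)
        if x%20==0: cv2.putText(a,str(x),(int((x-x0+.5)*s)-10,16),0,.35,(0,0,255))
    for y in range((y0//10+1)*10,y1,10):
        cv2.line(a,(0,int((y-y0+.5)*s)),(6,int((y-y0+.5)*s)),(0,0,255),1)
        if y%20==0: cv2.putText(a,str(y),(8,int((y-y0+.5)*s)+4),0,.35,(0,0,255))
    cv2.imwrite(fn,a)
E
python3 - <<'E'
from h import *
i,c=shot("top",6);j,d=shot("side",6)
np.savez("s0.npz",top=i,side=j)
crop(i,135,95,265,215,5,"pics/a.png");crop(j,130,170,260,290,5,"pics/b.png")
E
```

```text
(no output)
```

View pics/a.png

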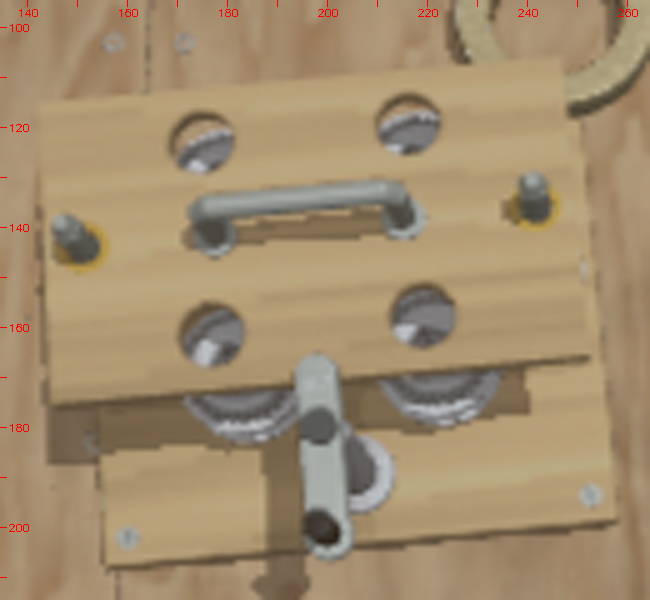

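View pics/b.png

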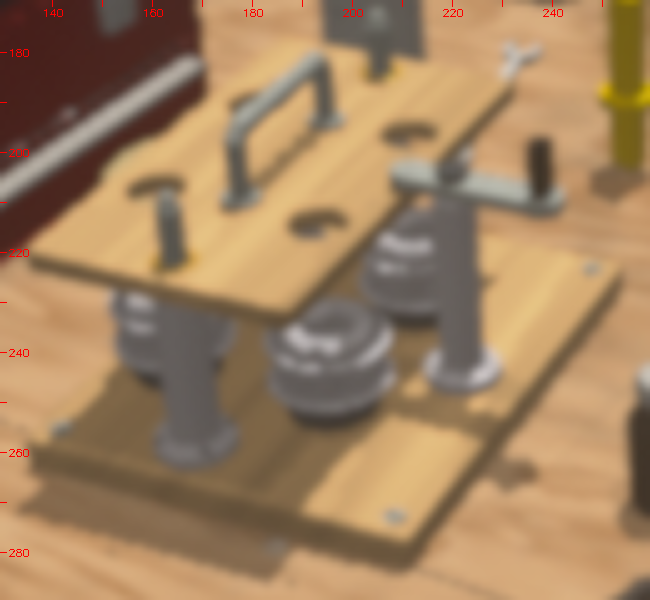

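Run:
```python
from h import *
np.set_printoptions(precision=4,suppress=True)
c=capture("top");d=capture("side")
for n,a,b in (("pinL",(147.6,139.3),(162.5,208.5)),("pegtop",(198.5,200),(238.3,197.7)),("handleL",(174.5,136),(177,193.5)),("handleR",(213.5,132.2),(194,181.5)),("base cornerR bolt",(253,193.5),(248,223.5)),("latchhub",(198,179.5),(220.3,202.7)),("nose tip",(197.5,167.5),(208.5,203.5))):
    x,r=tri(c,a,d,b);print(n,x,r)
for p in ((174.8,123),(216,119.5),(177,161.3),(219,157.4)): print(p,onz(c,*p,.132))
H=np.array([onz(c,*p,.132)[:2] for p in ((174.8,123),(216,119.5),(177,161.3),(219,157.4))])
print("ctr",H.mean(0), "ydir",H[0]-H[1],H[2]-H[3],"xdir",H[0]-H[2],H[1]-H[3])
for z,p in((.12,(151.2,144)),(.12,(241.7,135.5)),(.17,(147.6,138.3)),(.17,(240.8,130))):print("pin",onz(c,*p,z))
for p in ((143,115),(247,106.5),(252,165.8),(145.5,175.5)):print("corner",onz(c,*p,.132))
for p in ((160,202),(252.7,193.5)): print("bolt",onz(c,*p,.02))
print("hub",onz(c,198.2,179.5,.143),"peg",onz(c,198.8,200,.174))
```

```text
pinL [0.6192 0.1575 0.1694] [np.float64(0.0013131580517584463), np.float64(0.0013131580517596717)]
pegtop [0.478  0.0346 0.1746] [np.float64(0.00013955787616922588), np.float64(0.00013955787616883747)]
handleL [0.6233 0.0935 0.1792] [np.float64(0.00036625069366710383), np.float64(0.0003662506936665684)]
handleR [0.6344 0.0061 0.1712] [np.float64(0.0009863474200810477), np.float64(0.0009863474200816644)]
base cornerR bolt [ 0.5202 -0.0831  0.02  ] [np.float64(0.00018148895636569946), np.float64(0.00018148895636530747)]
latchhub [0.5289 0.0413 0.1504] [np.float64(0.00024602828119836), np.float64(0.0002460282811985626)]
nose tip [0.5608 0.0457 0.1415] [np.float64(0.0013955072044141287), np.float64(0.0013955072044144281)]
(174.8, 123) [0.6716 0.1055 0.132 ]
(216, 119.5) [0.6812 0.0065 0.132 ]
(177, 161.3) [0.5766 0.0957 0.132 ]
(219, 157.4) [ 0.5868 -0.0033  0.132 ]
ctr [0.629  0.0511] ydir [-0.0095  0.099 ] [-0.0103  0.099 ] xdir [0.0951 0.0098] [0.0943 0.0098]
pin [0.6224 0.163  0.12  ]
pin [ 0.6454 -0.0556  0.12  ]
pin [0.6201 0.1568 0.17  ]
pin [ 0.6414 -0.0557  0.17  ]
corner [0.6914 0.1835 0.132 ]
corner [ 0.7149 -0.0678  0.132 ]
corner [ 0.567  -0.0815  0.132 ]
corner [0.5417 0.1681 0.132 ]
bolt [0.4958 0.1608 0.02  ]
bolt [ 0.5204 -0.0823  0.02  ]
hub [0.5307 0.0422 0.143 ] peg [0.478 0.034 0.174]
```

```bash
cat >> h.py <<'E'
JC=np.array([.629,.051]);JY=np.radians(5.8)
def jig(x,y):
    c,s=np.cos(JY),np.sin(JY);return JC+np.array([c*x-s*y,s*x+c*y])/1000
def plan(*ps):
    "ps: (x,y,z,yaw deg) -> rows from the present pose"
    from scipy.spatial.transform import Rotation as R
    s=state();r0=R.from_euler("xyz",s["ee_rot"],degrees=True)
    print("t",round(s["t"],2),"tcp",s["tcp_pos"].round(4),s["ee_rot"].round(2),"w",round(s["width"],4),"j6",s["qpos"][5].round(1))
    for x,y,z,yaw in ps:
        q=r0.inv().apply(np.array([x,y,z])-s["tcp_pos"])*1000
        w=(r0.inv()*R.from_euler("xyz",[180,0,yaw],degrees=True)).as_rotvec(degrees=True)/8
        print(np.round(q,1).tolist(),np.round(w,3).tolist())
E
python3 - <<'E'
from h import *
plan((.479,.035,.25,5.8),(.479,.035,.165,5.8))
E
```

```text
t 0.8 tcp [ 0.232  -0.4709  0.2503] [-180.     -0.     26.23] w 0.0854 j6 90.0
[445.1, -344.7, 0.3] [-0.0, -0.0, 2.553]
[445.1, -344.7, 85.3] [-0.0, -0.0, 2.553]
```

Emit:
apply_moves(targets=[[[445, -345, 0, 0, 0, 2.55], [445, -345, 0, 0, 0, 2.55], [445, -345, 0, 0, 0, 2.55], [445, -345, 0, 0, 0, 2.55], [445, -345, 0, 0, 0, 2.55], [445, -345, 0, 0, 0, 2.55], [445, -345, 0, 0, 0, 2.55], [445, -345, 0, 0, 0, 2.55], [445, -345, 0, 0, 0, 2.55], [445, -345, 0, 0, 0, 2.55], [445, -345, 0, 0, 0, 2.55], [445, -345, 0, 0, 0, 2.55]]], hand=0.6)

```text
t: 2.0
tcp_pos: [0.4801, 0.0389, 0.2502]
ee_rot: [-180.0, -0.0, 6.0]
wrist_force: [-0.8, -0.7, -0.7]
width: 0.0508
grip_force: 0.0
```

Run:
```python
from h import *
plan((.479,.035,.25,5.8),(.479,.035,.165,5.8))
```

```text
t 2.0 tcp [0.4801 0.0389 0.2502] [-1.7995e+02 -5.0000e-02  6.0100e+00] w 0.0508 j6 178.6
[-1.5, 3.7, 0.2] [-0.006, -0.006, 0.026]
[-1.6, 3.8, 85.2] [-0.006, -0.006, 0.026]
```

Emit:
apply_moves(targets=[[[-1.5, 3.7, 0, 0, 0, 0.02], [-1.5, 3.7, 40, 0, 0, 0.02], [-1.5, 3.7, 75, 0, 0, 0.02], [-1.5, 3.7, 85, 0, 0, 0.02], [-1.5, 3.7, 85, 0, 0, 0.02], [-1.5, 3.7, 85, 0, 0, 0.02]]])

```text
t: 2.6
tcp_pos: [0.4782, 0.031, 0.1667]
ee_rot: [180.0, -0.1, 5.6]
wrist_force: [-0.1, 0.1, -0.4]
width: 0.0512
grip_force: 0.0
```

Emit:
apply_moves(targets=[[[0, 0, 0, 0, 0, 0], [0, 0, 0, 0, 0, 0], [0, 0, 0, 0, 0, 0], [0, 0, 0, 0, 0, 0], [0, 0, 0, 0, 0, 0], [0, 0, 0, 0, 0, 0]]], hand=0, force=25)

```text
t: 3.2
tcp_pos: [0.4782, 0.0315, 0.1663]
ee_rot: [-180.0, -0.1, 5.7]
wrist_force: [-0.7, 0.5, 6.4]
width: 0.0129
grip_force: 24.8
```

Run:
```python
from h import *
s=state();print(s["tcp_pos"],s["width"],s["grip_force"],s["wrist_force"])
h=jig(-100,0)
P=[]
for a in np.radians(np.arange(0,97,8)+185.8):
    P.append((*(h+.05*np.array([np.cos(a),np.sin(a)])),.165,5.8))
plan(*P)
```

```text
[0.47818641 0.03149016 0.1663266 ] 0.01292553783292551 24.75189507007599 [-0.74209087  0.48458744  6.42247065]
t 3.2 tcp [0.4782 0.0315 0.1663] [-1.80e+02 -1.00e-01  5.68e+00] w 0.0129 j6 178.1
[2.0, -4.2, 1.3] [0.0, -0.013, -0.015]
[2.5, 2.8, 1.3] [0.0, -0.013, -0.015]
[4.0, 9.6, 1.3] [0.0, -0.013, -0.015]
[6.4, 16.2, 1.3] [0.0, -0.013, -0.015]
[9.7, 22.3, 1.3] [0.0, -0.013, -0.015]
[13.8, 27.9, 1.4] [0.0, -0.013, -0.015]
[18.6, 32.9, 1.4] [0.0, -0.013, -0.015]
[24.1, 37.2, 1.4] [0.0, -0.013, -0.015]
[30.2, 40.7, 1.4] [0.0, -0.013, -0.015]
[36.7, 43.3, 1.4] [0.0, -0.013, -0.015]
[43.4, 45.0, 1.4] [0.0, -0.013, -0.015]
[50.4, 45.7, 1.4] [0.0, -0.013, -0.015]
[57.3, 45.4, 1.4] [0.0, -0.013, -0.015]
```

Emit:
apply_moves(targets=[[[2.5, 2.8, -1, 0, 0, 0], [4, 9.6, -1, 0, 0, 0], [6.4, 16, -1, 0, 0, 0], [9.7, 22, -1, 0, 0, 0], [14, 28, -1, 0, 0, 0], [18.6, 33, -1, 0, 0, 0], [24, 37, -1, 0, 0, 0], [30, 40.5, -1, 0, 0, 0], [37, 43, -1, 0, 0, 0], [43.5, 45, -1, 0, 0, 0], [50, 45.5, -1, 0, 0, 0], [56, 45.5, -1, 0, 0, 0]]])

```text
t: 4.4
tcp_pos: [0.5374, -0.0076, 0.1663]
ee_rot: [-179.9, 0.1, 5.7]
wrist_force: [-7.9, 7.8, 3.9]
width: 0.0128
grip_force: 25.1
```

Emit:
apply_moves(targets=[[[0, 0, 0, 0, 0, 0], [0, 0, 0, 0, 0, 0], [0, 0, 0, 0, 0, 0]]])

```text
t: 4.7
tcp_pos: [0.5376, -0.0075, 0.1663]
ee_rot: [-179.9, 0.0, 5.7]
wrist_force: [-2.9, 7.9, 2.9]
width: 0.0132
grip_force: 24.9
```

Emit:
apply_moves(targets=[[[0, 0, 0, 0, 0, 0], [0, 0, 0, 0, 0, 0], [0, 0, -50, 0, 0, 0], [0, 0, -100, 0, 0, 0], [0, 0, -120, 0, 0, 0]]], hand=0.7)

```text
t: 5.2
tcp_pos: [0.5392, -0.0088, 0.2909]
ee_rot: [179.9, -0.3, 5.6]
wrist_force: [0.7, 0.4, -0.2]
width: 0.0598
grip_force: 0.0
```

Run:
```python
from h import *
plan((*JC,.27,95.8),(*JC,.172,95.8))
```

```text
t 5.2 tcp [ 0.5392 -0.0088  0.2909] [179.93  -0.33   5.64] w 0.0598 j6 173.4
[95.1, -50.7, 21.4] [0.04, -0.026, -11.269]
[94.5, -50.8, 119.4] [0.04, -0.026, -11.269]
```

Emit:
apply_moves(targets=[[[50, -25, 21, 0, 0, -1.07], [95, -51, 21, 0, 0, -2.1], [95, -51, 21, 0, 0, -3.2], [95, -51, 21, 0, 0, -4.2], [95, -51, 21, 0, 0, -5.3], [95, -51, 21, 0, 0, -6.3], [95, -51, 21, 0, 0, -7.4], [95, -51, 21, 0, 0, -8.4], [95, -51, 21, 0, 0, -9.5], [95, -51, 21, 0, 0, -10.5], [95, -51, 21, 0, 0, -11.27], [95, -51, 21, 0, 0, -11.27]]])

```text
t: 6.4
tcp_pos: [0.6276, 0.0514, 0.2653]
ee_rot: [180.0, 0.0, 95.9]
wrist_force: [0.3, 0.2, 0.4]
width: 0.0596
grip_force: 0.0
```

Run:
```python
from h import *
plan((*JC,.27,95.8),(*JC,.172,95.8))
i,c=shot("top",3);j,d=shot("side",3)
a=np.hstack([i[90:220,130:330],j[150:280,130:330]])
cv2.imwrite("pics/c.png",cv2.resize(np.clip(a,0,255).astype(np.uint8)[:,:,::-1],None,fx=2,fy=2,interpolation=cv2.INTER_CUBIC))
```

```text
t 6.4 tcp [0.6276 0.0514 0.2653] [1.7999e+02 3.0000e-02 9.5890e+01] w 0.0596 j6 88.8
[-0.6, 1.3, -4.7] [0.002, 0.003, 0.012]
[-0.5, 1.3, 93.3] [0.002, 0.003, 0.012]
```

View pics/c.png

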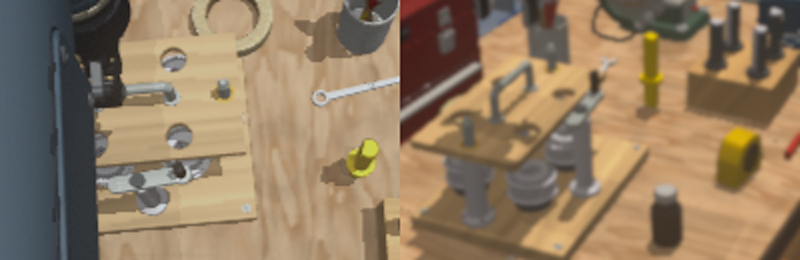

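The latch lies open along jig y: its peg is at (178,170) and its nose points left, clear of the plate.

Emit:
apply_moves(targets=[[[0, 1, 30, 0, 0, 0], [0, 1, 65, 0, 0, 0], [0, 1, 92, 0, 0, 0], [0, 1, 92, 0, 0, 0], [0, 1, 92, 0, 0, 0]]])

```text
t: 7.2
tcp_pos: [0.6283, 0.0519, 0.1738]
ee_rot: [-180.0, -0.0, 95.8]
wrist_force: [0.5, 0.1, 0.3]
width: 0.0596
grip_force: 0.0
```

Emit:
apply_moves(targets=[[[0, 0, 0, 0, 0, 0], [0, 0, 0, 0, 0, 0], [0, 0, 0, 0, 0, 0], [0, 0, 0, 0, 0, 0], [0, 0, 0, 0, 0, 0], [0, 0, 0, 0, 0, 0]]], hand=0, force=80)

```text
t: 7.8
tcp_pos: [0.6288, 0.052, 0.1746]
ee_rot: [179.9, -0.0, 95.8]
wrist_force: [-1.6, -0.9, 5.8]
width: 0.0094
grip_force: 78.1
```

Emit:
apply_moves(targets=[[[0, 0, -10, 0, 0, 0], [0, 0, -20, 0, 0, 0], [0, 0, -30, 0, 0, 0], [0, 0, -40, 0, 0, 0], [0, 0, -55, 0, 0, 0], [0, 0, -75, 0, 0, 0], [0, 0, -100, 0, 0, 0], [0, 0, -130, 0, 0, 0]]])

```text
t: 8.6
tcp_pos: [0.6278, 0.0519, 0.3041]
ee_rot: [-179.9, -0.0, 95.8]
wrist_force: [1.3, -0.2, -5.3]
width: 0.0093
grip_force: 78.5
```

Run:
```python
from h import *
s=state();z=s["tcp_pos"][2];print(s["wrist_force"])
plan((*s["tcp_pos"][:2],z,95.8),(.51,.39,z,180),(.51,.39,.053+.02,180),(.51,.39,.053,180))
```

```text
[ 1.30862682 -0.19895301 -5.29082861]
t 8.6 tcp [0.6278 0.0519 0.3041] [-1.7992e+02 -1.0000e-02  9.5830e+01] w 0.0093 j6 88.9
[0.0, 0.0, 0.0] [-0.009, -0.001, 0.004]
[348.3, -82.9, 0.2] [-0.007, -0.008, -10.521]
[348.3, -82.6, 231.3] [-0.007, -0.008, -10.521]
[348.3, -82.5, 251.3] [-0.007, -0.008, -10.521]
```

Emit:
apply_moves(targets=[[[30, -7, 0, 0, 0, -0.95], [60, -15, 0, 0, 0, -1.9], [90, -22, 0, 0, 0, -2.9], [120, -30, 0, 0, 0, -3.8], [150, -37, 0, 0, 0, -4.8], [180, -44, 0, 0, 0, -5.7], [210, -51, 0, 0, 0, -6.7], [240, -58, 0, 0, 0, -7.6], [270, -65, 0, 0, 0, -8.6], [300, -72, 0, 0, 0, -9.5], [330, -79, 0, 0, 0, -10.5], [348, -83, 0, 0, 0, -10.52]]])

```text
t: 9.8
tcp_pos: [0.5095, 0.3916, 0.3037]
ee_rot: [180.0, -0.0, -179.8]
wrist_force: [0.8, -0.4, -4.8]
width: 0.0093
grip_force: 78.6
```

Emit:
apply_moves(targets=[[[0, 0, 30, 0, 0, 0], [0, 0, 70, 0, 0, 0], [0, 0, 110, 0, 0, 0], [0, 0, 150, 0, 0, 0], [0, 0, 190, 0, 0, 0], [0, 0, 220, 0, 0, 0], [0, 0, 230, 0, 0, 0], [0, 0, 240, 0, 0, 0], [0, 0, 245, 0, 0, 0], [0, 0, 245, 0, 0, 0]]])

```text
t: 10.8
tcp_pos: [0.5109, 0.39, 0.059]
ee_rot: [180.0, 0.0, 179.9]
wrist_force: [-1.0, -0.2, -3.9]
width: 0.0088
grip_force: 78.5
```

Run:
```python
from h import *
s=state();print(s["wrist_force"])
plan((.51,.39,.055,180))
```

```text
[-0.98801719 -0.24295978 -3.87994025]
t 10.8 tcp [0.5109 0.39   0.059 ] [1.7996e+02 5.0000e-02 1.7995e+02] w 0.0088 j6 37.4
[0.9, 0.0, 4.0] [0.005, 0.006, -0.006]
```

Emit:
apply_moves(targets=[[[0, 0, 2, 0, 0, 0], [0, 0, 4, 0, 0, 0], [0, 0, 5, 0, 0, 0], [0, 0, 5, 0, 0, 0]]])

```text
t: 11.2
tcp_pos: [0.5108, 0.3901, 0.0546]
ee_rot: [179.9, 0.1, 180.0]
wrist_force: [-1.7, -1.1, 4.4]
width: 0.0097
grip_force: 79.7
```

Emit:
apply_moves(targets=[[[0, 0, 0, 0, 0, 0], [0, 0, 0, 0, 0, 0], [0, 0, 0, 0, 0, 0], [0, 0, -20, 0, 0, 0], [0, 0, -60, 0, 0, 0], [0, 0, -110, 0, 0, 0], [0, 0, -160, 0, 0, 0], [0, 0, -200, 0, 0, 0], [0, 0, -200, 0, 0, 0], [0, 0, -200, 0, 0, 0]]], hand=0.7)

```text
t: 12.2
tcp_pos: [0.5108, 0.39, 0.2544]
ee_rot: [179.9, 0.1, 180.0]
wrist_force: [0.2, -0.1, -0.0]
width: 0.0601
grip_force: 0.0
```

Run:
```python
from h import *
s=state();plan((.30,.30,.25,180))
i,c=shot("top",6);j,d=shot("side",6)
np.savez("s1.npz",top=i,side=j)
a=i[110:260,120:400];cv2.imwrite("pics/d.png",cv2.resize(a.astype(np.uint8)[:,:,::-1],None,fx=2.8,fy=2.8,interpolation=cv2.INTER_CUBIC))
crop(i,150,110,270,220,5,"pics/d1.png");crop(i,310,180,400,260,7,"pics/d2.png");crop(j,260,140,340,220,7,"pics/d3.png")
```

```text
t 12.2 tcp [0.5108 0.39   0.2544] [1.7991e+02 1.0000e-01 1.7999e+02] w 0.0601 j6 37.4
[210.8, -90.0, 3.8] [0.011, 0.013, -0.001]
```

View pics/d1.png

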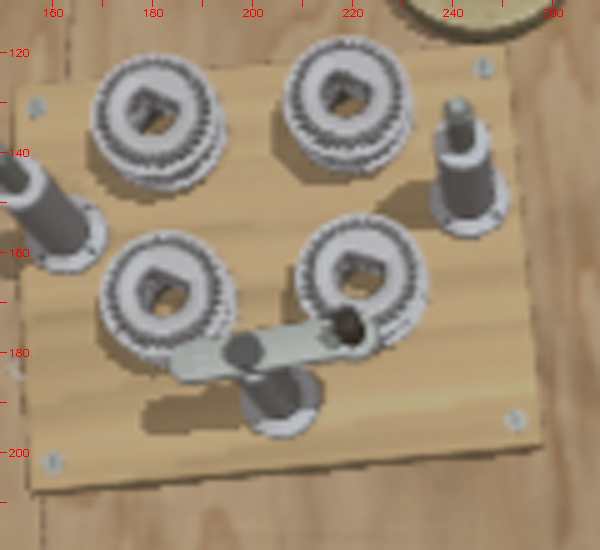

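View pics/d2.png

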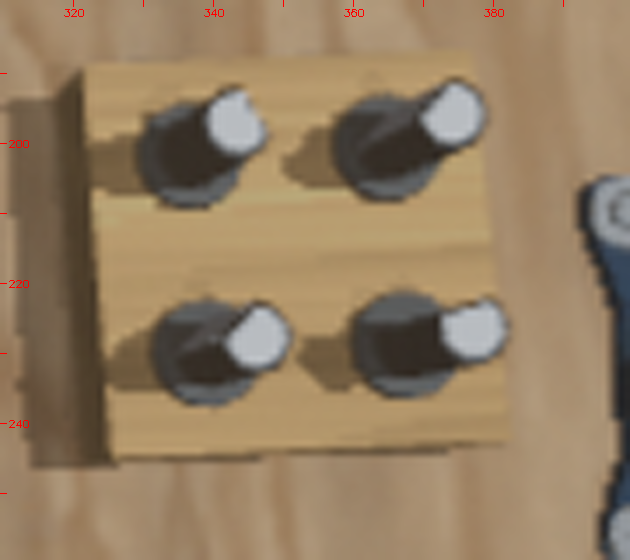

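View pics/d3.png

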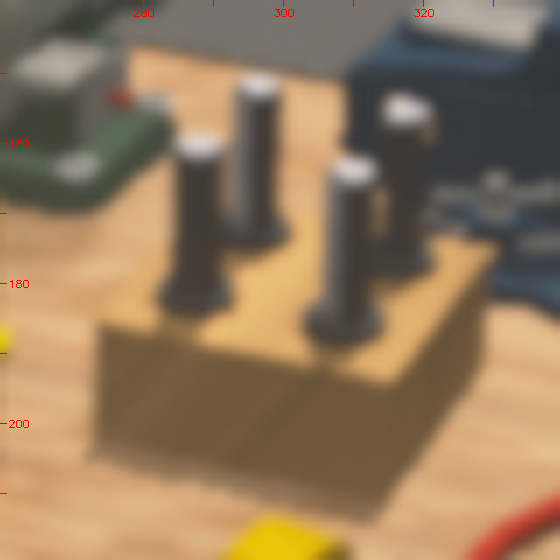

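The jig crop shows four pulleys with D-bores at about (180.5,131.5), (219.5,128), (182,168) and (221.5,164.5), and the latch open. The block crops show the bright D-shaped shaft ends at (343,197), (374,196), (346,228) and (377,227), with the flats partly visible.

```bash
cat >> h.py <<'E'
from scipy.optimize import least_squares
def dfit(img,c,u,v,z,thr,bright,fr,win=10,up=10):
    "D-shape through the contour of the blob at pixel u,v on plane z; fr = flat/radius"
    u0,v0=int(round(u))-win,int(round(v))-win
    b=img[v0:v0+2*win+1,u0:u0+2*win+1,2].astype(np.float32)
    M=np.float32([[up,0,up/2-.5],[0,up,up/2-.5]])
    B=cv2.warpAffine(b,M,((2*win+1)*up,)*2,flags=cv2.INTER_CUBIC)
    m=((B>thr) if bright else (B<thr)).astype(np.uint8)
    n,l,st,ce=cv2.connectedComponentsWithStats(m)
    k=l[int((v-v0+.5)*up),int((u-u0+.5)*up)]
    if k==0: k=1+np.argmin([np.hypot(*(ce[i]-(win+.5)*up)) if st[i,4]>500 else 1e9 for i in range(1,n)])
    ct=max(cv2.findContours((l==k).astype(np.uint8),cv2.RETR_EXTERNAL,cv2.CHAIN_APPROX_NONE)[0],key=cv2.contourArea)[:,0].astype(float)
    px=(ct+.5)/up-.5+[u0,v0]
    W=np.array([onz(c,*p,z)[:2] for p in px])*1000
    best=[]
    for t in np.arange(0,2*np.pi,np.pi/6):
        def f(q):
            d=W-q[:2];r=np.hypot(*d.T);return np.maximum(r-q[2],d@[np.cos(q[3]),np.sin(q[3])]-fr*q[2])
        s=least_squares(f,[*W.mean(0),np.ptp(W)/4 if 0 else 13,t],loss="soft_l1",f_scale=.7);best.append(s)
    best.sort(key=lambda s:s.cost);s=best[0];alt=[b for b in best if np.cos(b.x[3]-s.x[3])<.7]
    q=s.x
    a=np.linspace(0,2*np.pi,90);rr=np.minimum(q[2],fr*q[2]/np.maximum(np.cos(a-q[3]),1e-3))
    O=np.array([proj(c,[(q[0]+x*np.cos(t))/1000,(q[1]+x*np.sin(t))/1000,z]) for x,t in zip(rr,a)])
    S=9;vis=cv2.resize(np.clip(img[v0:v0+21,u0:u0+21],0,255).astype(np.uint8)[:,:,::-1],(21*S,21*S),interpolation=cv2.INTER_CUBIC)
    raw=vis.copy()
    for p in O: cv2.circle(vis,tuple(int(x) for x in (p-[u0,v0]+.5)*S),1,(0,0,255),-1)
    return q[:2]/1000,q[2],np.degrees(q[3])%360,np.sqrt(2*s.cost/len(W)),[(np.degrees(b.x[3])%360,np.sqrt(2*b.cost/len(W))) for b in alt[:1]],np.vstack([raw,vis])
E
cat > m.py <<'E'
from h import *
d=np.load("s1.npz");i=d["top"];c=capture("top")
T=[(343,197),(374,196),(346,228),(377,227)];P=[(180.5,131.5),(219.5,128),(182,168),(221.5,164.5)]
for u,v in T: print(i[v,u].round(),i[v-10,u].round())
for u,v in P: print(i[int(v),int(u)].round(),i[int(v),int(u)+9].round())
vs=[]
for k,(u,v) in enumerate(T+P):
    t=k<4
    r=dfit(i,c,u,v,.14 if t else .072,150 if t else 125,t,.625 if t else .71)
    print("shaft" if t else "bore",k%4,r[0].round(4),"r %.1f th %.1f rms %.2f"%r[1:4],r[4]);vs.append(r[5])
cv2.imwrite("pics/e.png",np.vstack([np.hstack(vs[:4]),np.hstack(vs[4:])])[:, :])
E
python3 m.py; python3 -c "
import cv2;a=cv2.imread('pics/e.png');print(a.shape);cv2.imwrite('pics/e2.png',cv2.resize(a,(600,600)))"
```

```text
[185. 189. 193.] [158. 131.  99.]
[185. 188. 193.] [164. 138. 108.]
[184. 188. 192.] [174. 145. 102.]
[184. 188. 193.] [175. 147. 104.]
[81. 78. 77.] [138. 137. 139.]
[89. 86. 85.] [133. 132. 134.]
[78. 69. 58.] [142. 141. 143.]
[98. 86. 70.] [174. 174. 177.]
shaft 0 [ 0.4932 -0.2925] r 9.3 th 295.9 rms 0.31 [(np.float64(109.2430583577752), np.float64(0.7311409881974503))]
shaft 1 [ 0.4966 -0.3622] r 9.2 th 49.0 rms 0.12 [(np.float64(227.2079719056736), np.float64(0.7233625898119377))]
shaft 2 [ 0.423  -0.2958] r 9.1 th 47.0 rms 0.19 [(np.float64(219.5348199448867), np.float64(0.675189522191167))]
shaft 3 [ 0.4266 -0.3658] r 9.2 th 17.8 rms 0.21 [(np.float64(199.43947612887848), np.float64(0.7466020715668468))]
bore 0 [0.6709 0.1045] r 12.8 th 335.3 rms 1.02 [(np.float64(108.7087934698589), np.float64(1.0859882871198105))]
bore 1 [0.6811 0.0058] r 13.1 th 332.8 rms 0.36 [(np.float64(128.11389466919806), np.float64(0.819948489453787))]
bore 2 [0.5756 0.0953] r 13.0 th 336.8 rms 0.29 [(np.float64(184.73735692595358), np.float64(0.8437396123439218))]
bore 3 [ 0.5856 -0.004 ] r 12.9 th 343.6 rms 0.31 [(np.float64(164.5611576083186), np.float64(0.8867411062212509))]
(756, 756, 3)
```

View pics/e2.png

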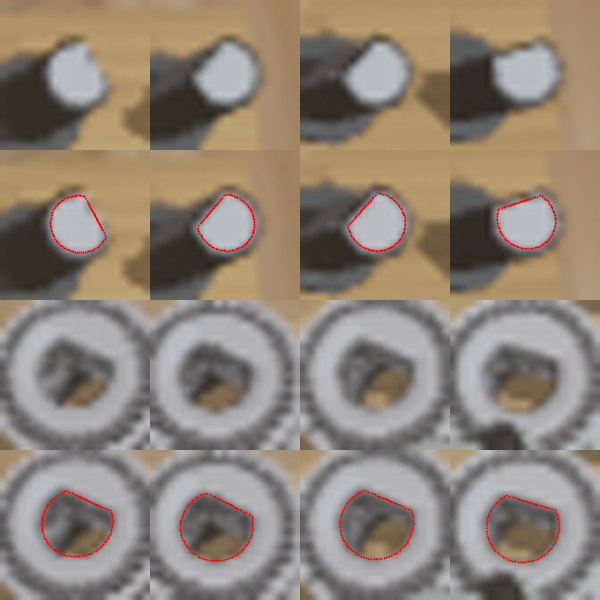

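Heights and sizes are consistent: the bore radius fits at 13 mm and the pitches at 95 to 99 mm. I'll check the shaft tops in the side view and plan the first pick.

```bash
cat > pick.py <<'E'
import sys
from h import *
k=int(sys.argv[1]);c=capture("top")
i,c=shot("top",3)
T=[(343,197),(374,196),(346,228),(377,227)]
q=dfit(i,c,*T[k],.14,150,True,.625)
print("shaft",k,q[0].round(4),"r %.1f th %.1f rms %.2f"%q[1:4])
p=q[0];th=np.radians(q[2]);t=p-.00225*np.array([np.cos(th),np.sin(th)]);yaw=q[2]+90
plan((*t,.25,yaw),(*t,.126,yaw))
E
python3 pick.py 1
python3 - <<'E'
from h import *
d=capture("side");c=capture("top")
for p,t in(((.4932,-.2925),(343.2,196.8)),((.4966,-.3622),(374.5,196)),((.423,-.2958),(346.3,227.8)),((.4266,-.3658),(377.2,226.8))):
    e=proj(d,[*p,.14]);print(e.round(1))
# side-view blobs
g=np.load("s1.npz")["side"];m=(g[140:172,280:325].min(2)>165).astype(np.uint8)
n,l,st,ce=cv2.connectedComponentsWithStats(m);print([((ce[k]+[280,140]).round(1).tolist(),int(st[k,4])) for k in range(1,n)])
E
```

```text
shaft 1 [ 0.4966 -0.3622] r 9.2 th 49.0 rms 0.13
t 13.05 tcp [0.5104 0.3897 0.2534] [179.99   0.   179.99] w 0.0598 j6 37.4
[15.1, -753.6, 3.3] [0.001, -0.0, 5.122]
[15.1, -753.6, 127.3] [0.001, -0.0, 5.122]
[287.9 160.3]
[296.1 152. ]
[309.4 164.2]
[317.  155.6]
[([296.5, 151.5], 8), ([317.3, 155.4], 7), ([288.2, 159.9], 12), ([309.6, 163.7], 9)]
```

Both views agree: the tops are at z = 0.140, within about 1 mm.

Emit:
apply_moves(targets=[[[15, -50, 0, 0, 0, 0.4], [15, -100, 0, 0, 0, 0.8], [15, -150, 0, 0, 0, 1.2], [15, -200, 0, 0, 0, 1.6], [15, -250, 0, 0, 0, 2], [15, -300, 0, 0, 0, 2.4], [15, -350, 0, 0, 0, 2.8], [15, -400, 0, 0, 0, 3.2], [15, -450, 0, 0, 0, 3.6], [15, -500, 0, 0, 0, 4], [15, -550, 0, 0, 0, 4.4], [15, -600, 0, 0, 0, 4.8]]])

```text
t: 14.35
tcp_pos: [0.4949, -0.2103, 0.2536]
ee_rot: [180.0, 0.0, 141.5]
wrist_force: [1.6, 0.6, 0.8]
width: 0.0599
grip_force: 0.0
```

Run:
```python
from h import *
th=np.radians(49);t=np.array([.4966,-.3622])-.00225*np.array([np.cos(th),np.sin(th)])
plan((*t,.25,139),(*t,.126,139))
```

```text
t 14.35 tcp [ 0.4949 -0.2103  0.2536] [1.7998e+02 4.0000e-02 1.4145e+02] w 0.0599 j6 15.5
[-95.9, -120.0, 3.7] [0.003, 0.005, 0.307]
[-95.8, -120.0, 127.7] [0.003, 0.005, 0.307]
```

Emit:
apply_moves(targets=[[[-40, -50, 0, 0, 0, 0.15], [-70, -90, 0, 0, 0, 0.31], [-96, -120, 0, 0, 0, 0.31], [-96, -120, 0, 0, 0, 0.31], [-96, -120, 0, 0, 0, 0.31], [-96, -120, 40, 0, 0, 0.31], [-96, -120, 80, 0, 0, 0.31], [-96, -120, 110, 0, 0, 0.31], [-96, -120, 127, 0, 0, 0.31], [-96, -120, 127, 0, 0, 0.31], [-96, -120, 127, 0, 0, 0.31]]], hand=0.5)

```text
t: 15.45
tcp_pos: [0.4963, -0.3609, 0.1271]
ee_rot: [180.0, 0.0, 139.2]
wrist_force: [0.1, -0.0, 0.8]
width: 0.0423
grip_force: 0.0
```

Emit:
apply_moves(targets=[[[0, 0, 0, 0, 0, 0], [0, 0, 0, 0, 0, 0], [0, 0, 0, 0, 0, 0], [0, 0, 0, 0, 0, 0], [0, 0, 0, 0, 0, 0], [0, 0, 0, 0, 0, 0]]], hand=0, force=50)

```text
t: 16.05
tcp_pos: [0.4966, -0.3622, 0.1278]
ee_rot: [180.0, 0.1, 139.1]
wrist_force: [-0.7, 0.4, 6.9]
width: 0.0184
grip_force: 49.7
```

Emit:
apply_moves(targets=[[[0, 0, -15, 0, 0, 0], [0, 0, -35, 0, 0, 0], [0, 0, -60, 0, 0, 0], [0, 0, -90, 0, 0, 0], [0, 0, -130, 0, 0, 0], [0, 0, -170, 0, 0, 0], [0, 0, -190, 0, 0, 0], [0, 0, -190, 0, 0, 0]]])

```text
t: 16.85
tcp_pos: [0.4967, -0.3625, 0.3195]
ee_rot: [180.0, 0.3, 139.1]
wrist_force: [-0.7, 0.3, -3.8]
width: 0.0186
grip_force: 49.5
```

```bash
cat > place.py <<'E'
import sys
from h import *
k=int(sys.argv[1])
B=[(48,50),(48,-50),(-48,50),(-48,-50)][k];F=[335.3,332.8,336.8,343.6][k]
M=[[.6709,.1045],[.6811,.0058],[.5756,.0953],[.5856,-.004]][k]
global_c=np.array([.6285,.0505])
p=(jig(*B)-JC+global_c+np.array(M))/2
u=np.array([np.cos(np.radians(F)),np.sin(np.radians(F))]);t=p-.00225*u;yaw=(F+90)%360
print("bore",p.round(4),"model",jig(*B).round(4),"yaw",yaw)
plan((*t,.315,yaw),(*t,.19,yaw),(*t,.136,yaw))
E
python3 place.py 0; python3 -c "
from h import *
print(state()['wrist_force'])"
```

```text
bore [0.6711 0.1048] model [0.6717 0.1056] yaw 65.30000000000001
t 16.85 tcp [ 0.4967 -0.3625  0.3195] [179.97   0.3  139.1 ] w 0.0186 j6 4.8
[176.3, 466.7, 3.8] [0.027, 0.03, 9.225]
[177.0, 466.7, 128.8] [0.027, 0.03, 9.225]
[177.3, 466.6, 182.8] [0.027, 0.03, 9.225]
[-0.65155188  0.26050448 -3.79484555]
```

Emit:
apply_moves(targets=[[[18, 47, 2, 0, 0, 1], [35, 93, 3, 0, 0, 2], [53, 140, 4, 0, 0, 3], [70, 187, 4, 0, 0, 4], [88, 233, 4, 0, 0, 5], [106, 280, 4, 0, 0, 6], [123, 327, 4, 0, 0, 7], [141, 373, 4, 0, 0, 8], [159, 420, 4, 0, 0, 9], [177, 467, 4, 0, 0, 9.22], [177, 467, 4, 0, 0, 9.22], [177, 467, 4, 0, 0, 9.22]]])

```text
t: 18.05
tcp_pos: [0.6677, 0.1089, 0.3096]
ee_rot: [-179.8, 0.1, 65.5]
wrist_force: [0.6, -1.0, -2.8]
width: 0.0184
grip_force: 49.2
```

```bash
python3 place.py 0
```

```text
bore [0.6711 0.1048] model [0.6717 0.1056] yaw 65.30000000000001
t 18.05 tcp [0.6677 0.1089 0.3096] [-1.7983e+02  1.1000e-01  6.5530e+01] w 0.0184 j6 123.7
[-2.3, 2.5, -5.4] [-0.022, 0.014, 0.029]
[-2.1, 2.9, 119.6] [-0.022, 0.014, 0.029]
[-2.0, 3.0, 173.6] [-0.022, 0.014, 0.029]
```

Emit:
apply_moves(targets=[[[-2, 2.7, 20, 0, 0, 0.03], [-2, 2.7, 60, 0, 0, 0.03], [-2, 2.7, 100, 0, 0, 0.03], [-2, 2.8, 117, 0, 0, 0.03], [-2, 2.8, 117, 0, 0, 0.03], [-2, 2.8, 117, 0, 0, 0.03]]])

```text
t: 18.65
tcp_pos: [0.6693, 0.1027, 0.1957]
ee_rot: [-180.0, 0.0, 65.0]
wrist_force: [1.0, -0.5, -2.9]
width: 0.0183
grip_force: 49.5
```

```bash
python3 place.py 0
python3 - <<'E'
from h import *
i,c=shot("top",3);j,d=shot("side",4)
crop(j,110,120,250,230,5,"pics/f.png")
E
```

```text
bore [0.6711 0.1048] model [0.6717 0.1056] yaw 65.30000000000001
t 18.65 tcp [0.6693 0.1027 0.1957] [-1.7998e+02  2.0000e-02  6.5040e+01] w 0.0183 j6 123.7
[2.6, -1.6, -119.3] [-0.002, 0.002, -0.033]
[2.6, -1.5, 5.7] [-0.002, 0.002, -0.033]
[2.7, -1.5, 59.7] [-0.002, 0.002, -0.033]
```

View pics/f.png

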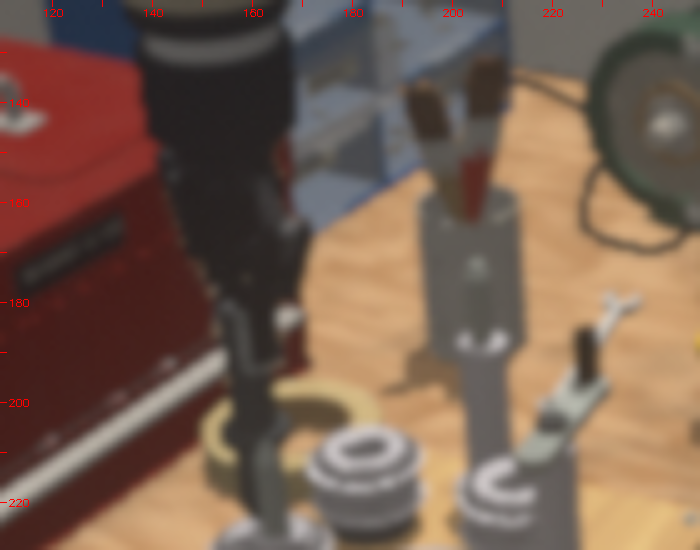

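The side view shows the shaft hanging upright over the rear-left pulley, with its tip at about (163,222). I'll correct the small residual first, then insert.

Emit:
apply_moves(targets=[[[2.6, -1.5, 0, 0, 0, -0.03], [2.6, -1.5, 2, 0, 0, -0.03], [2.6, -1.5, 2, 0, 0, -0.03], [2.6, -1.5, 2, 0, 0, -0.03], [2.6, -1.5, 2, 0, 0, -0.03]]])

```text
t: 19.5
tcp_pos: [0.6693, 0.107, 0.1932]
ee_rot: [-180.0, 0.0, 65.4]
wrist_force: [-0.8, -0.1, -2.5]
width: 0.0186
grip_force: 49.5
```

```bash
python3 place.py 0
```

```text
bore [0.6711 0.1048] model [0.6717 0.1056] yaw 65.30000000000001
t 19.5 tcp [0.6693 0.107  0.1932] [-179.99    0.     65.35] w 0.0186 j6 123.7
[-1.3, 0.3, -121.8] [-0.001, 0.0, 0.007]
[-1.3, 0.3, 3.2] [-0.001, 0.0, 0.007]
[-1.3, 0.3, 57.2] [-0.001, 0.0, 0.007]
```

Run:
```python
from h import *
for k in range(8):
    s=state();print(s["tcp_pos"].round(4),s["ee_rot"].round(2),s["qpos"].round(2)[:3]);capture("top")
```

```text
[0.6693 0.107  0.1932] [-179.99    0.     65.35] [ 9.09 30.11 16.28]
[0.6693 0.107  0.1933] [-179.99   -0.     65.35] [ 9.08 30.11 16.29]
[0.6693 0.107  0.1933] [-179.99   -0.     65.35] [ 9.08 30.11 16.29]
[0.6693 0.107  0.1934] [-1.800e+02 -1.000e-02  6.535e+01] [ 9.08 30.1  16.29]
[0.6693 0.107  0.1933] [-180.     -0.     65.34] [ 9.08 30.1  16.29]
[0.6693 0.107  0.1933] [-1.800e+02 -1.000e-02  6.535e+01] [ 9.08 30.1  16.29]
[0.6693 0.107  0.1933] [-179.99   -0.     65.35] [ 9.08 30.11 16.28]
[0.6693 0.107  0.1933] [-180.     -0.     65.35] [ 9.08 30.1  16.29]
```

Emit:
apply_moves(targets=[[[-1.2, 0.3, 0, 0, 0, 0], [-1.2, 0.3, 0, 0, 0, 0], [-1.2, 0.3, 5, 0, 0, 0], [-1.2, 0.3, 10, 0, 0, 0], [-1.2, 0.3, 15, 0, 0, 0], [-1.2, 0.3, 20, 0, 0, 0], [-1.2, 0.3, 22, 0, 0, 0], [-1.2, 0.3, 22, 0, 0, 0]]])

```text
t: 20.7
tcp_pos: [0.6688, 0.1058, 0.1708]
ee_rot: [-180.0, 0.0, 65.4]
wrist_force: [0.0, -0.5, -3.0]
width: 0.0184
grip_force: 49.5
```

It is 13 mm into the bore with no resistance, so I'll continue.

Emit:
apply_moves(targets=[[[0, 0, 5, 0, 0, 0], [0, 0, 10, 0, 0, 0], [0, 0, 15, 0, 0, 0], [0, 0, 20, 0, 0, 0], [0, 0, 25, 0, 0, 0], [0, 0, 29, 0, 0, 0], [0, 0, 32, 0, 0, 0], [0, 0, 33, 0, 0, 0], [0, 0, 33, 0, 0, 0]]])

```text
t: 21.6
tcp_pos: [0.6691, 0.1058, 0.1383]
ee_rot: [-180.0, -0.0, 65.3]
wrist_force: [0.0, 0.2, -2.4]
width: 0.0186
grip_force: 49.5
```

```bash
python3 place.py 0
```

```text
bore [0.6711 0.1048] model [0.6717 0.1056] yaw 65.30000000000001
t 21.6 tcp [0.6691 0.1058 0.1383] [-180.     -0.     65.35] w 0.0186 j6 123.6
[-0.1, -0.0, -176.7] [-0.0, -0.0, 0.006]
[-0.1, -0.0, -51.7] [-0.0, -0.0, 0.006]
[-0.1, -0.0, 2.3] [-0.0, -0.0, 0.006]
```

Emit:
apply_moves(targets=[[[0, 0, 1, 0, 0, 0], [0, 0, 1, 0, 0, 0]]])

```text
t: 21.8
tcp_pos: [0.6693, 0.1059, 0.1378]
ee_rot: [180.0, -0.0, 65.4]
wrist_force: [0.4, 1.0, -0.4]
width: 0.0182
grip_force: 49.8
```

Emit:
apply_moves(targets=[[[0, 0, 0, 0, 0, 0], [0, 0, 0, 0, 0, 0], [0, 0, 0, 0, 0, 0], [0, 0, -20, 0, 0, 0], [0, 0, -60, 0, 0, 0], [0, 0, -100, 0, 0, 0], [0, 0, -130, 0, 0, 0], [0, 0, -130, 0, 0, 0], [0, 0, -130, 0, 0, 0]]], hand=0.5)

```text
t: 22.7
tcp_pos: [0.6694, 0.1059, 0.2679]
ee_rot: [179.9, -0.1, 65.4]
wrist_force: [0.5, 0.0, -0.6]
width: 0.0425
grip_force: 0.0
```

```bash
python3 pick.py 0; python3 pick.py 2; python3 pick.py 3
```

```text
shaft 0 [ 0.4933 -0.2927] r 9.9 th 295.8 rms 0.38
t 22.9 tcp [0.6686 0.1057 0.2659] [-1.7988e+02  7.0000e-02  6.5350e+01] w 0.0428 j6 123.6
[-433.8, 5.2, 16.4] [-0.011, 0.013, 4.944]
[-433.6, 5.4, 140.4] [-0.011, 0.013, 4.944]
shaft 2 [ 0.4231 -0.2958] r 9.7 th 44.4 rms 0.24
t 23.1 tcp [0.6689 0.1057 0.2666] [-1.7994e+02  3.0000e-02  6.5350e+01] w 0.0426 j6 123.6
[-469.6, -56.7, 17.0] [-0.009, -0.001, -8.633]
[-469.5, -56.6, 141.0] [-0.009, -0.001, -8.633]
shaft 3 [ 0.4267 -0.3659] r 9.8 th 18.0 rms 0.23
t 23.3 tcp [0.6691 0.1058 0.2672] [-179.99   -0.     65.35] w 0.0428 j6 123.6
[-531.3, -25.2, 17.2] [-0.001, -0.0, -5.335]
[-531.3, -25.2, 141.2] [-0.001, -0.0, -5.335]
```

Emit:
apply_moves(targets=[[[-48, 1, 15, 0, 0, 0.55], [-96, 1, 15, 0, 0, 1.1], [-145, 2, 15, 0, 0, 1.7], [-193, 2, 15, 0, 0, 2.2], [-241, 3, 15, 0, 0, 2.8], [-290, 3, 15, 0, 0, 3.3], [-338, 4, 15, 0, 0, 3.9], [-386, 5, 15, 0, 0, 4.4], [-434, 5, 15, 0, 0, 4.94], [-434, 5, 15, 0, 0, 4.94], [-434, 5, 15, 0, 0, 4.94], [-434, 5, 15, 0, 0, 4.94]]])

```text
t: 24.5
tcp_pos: [0.4929, -0.2902, 0.2523]
ee_rot: [-180.0, -0.0, 25.9]
wrist_force: [0.2, 0.2, 0.1]
width: 0.0428
grip_force: 0.0
```

Emit:
apply_moves(targets=[[[0, 0, 40, 0, 0, 0], [0, 0, 80, 0, 0, 0], [0, 0, 105, 0, 0, 0], [0, 0, 105, 0, 0, 0], [0, 0, 105, 0, 0, 0]]])

```text
t: 25.0
tcp_pos: [0.4933, -0.2898, 0.1479]
ee_rot: [-180.0, 0.0, 25.9]
wrist_force: [1.8, 0.0, 0.5]
width: 0.0429
grip_force: 0.0
```

Run:
```python
from h import *
th=np.radians(295.8);t=np.array([.4933,-.2927])-.00225*np.array([np.cos(th),np.sin(th)])
plan((*t,.128,25.8))
```

```text
t 25.0 tcp [ 0.4933 -0.2898  0.1479] [-179.98    0.     25.94] w 0.0429 j6 123.6
[-1.3, 0.4, 19.9] [-0.002, 0.0, 0.018]
```

Emit:
apply_moves(targets=[[[-1, 0.4, 8, 0, 0, 0], [-1, 0.4, 20, 0, 0, 0], [-1, 0.4, 20, 0, 0, 0], [-1, 0.4, 20, 0, 0, 0]]])

```text
t: 25.4
tcp_pos: [0.4917, -0.2915, 0.1272]
ee_rot: [-180.0, 0.0, 25.8]
wrist_force: [-0.1, 0.2, -0.2]
width: 0.0427
grip_force: 0.0
```

Emit:
apply_moves(targets=[[[0, 0, 0, 0, 0, 0], [0, 0, 0, 0, 0, 0], [0, 0, 0, 0, 0, 0], [0, 0, 0, 0, 0, 0], [0, 0, 0, 0, 0, 0], [0, 0, 0, 0, 0, 0]]], hand=0, force=50)

```text
t: 26.0
tcp_pos: [0.492, -0.2916, 0.1276]
ee_rot: [180.0, -0.0, 25.8]
wrist_force: [-0.3, 1.3, 3.1]
width: 0.0188
grip_force: 49.2
```

Emit:
apply_moves(targets=[[[0, 0, -15, 0, 0, 0], [0, 0, -35, 0, 0, 0], [0, 0, -60, 0, 0, 0], [0, 0, -90, 0, 0, 0], [0, 0, -130, 0, 0, 0], [0, 0, -170, 0, 0, 0], [0, 0, -190, 0, 0, 0], [0, 0, -190, 0, 0, 0]]])

```text
t: 26.8
tcp_pos: [0.4927, -0.2921, 0.3198]
ee_rot: [179.8, -0.1, 25.8]
wrist_force: [0.6, -0.1, -2.5]
width: 0.0186
grip_force: 49.2
```

```bash
python3 place.py 1
```

```text
bore [0.6812 0.0057] model [0.6818 0.0061] yaw 62.80000000000001
t 26.8 tcp [ 0.4927 -0.2921  0.3198] [ 1.7978e+02 -1.4000e-01  2.5830e+01] w 0.0186 j6 123.5
[298.0, -187.8, 4.8] [0.032, -0.008, -4.622]
[297.7, -188.2, 129.8] [0.032, -0.008, -4.622]
[297.6, -188.4, 183.8] [0.032, -0.008, -4.622]
```

Emit:
apply_moves(targets=[[[37, -23, 3, 0, 0, -0.58], [74, -47, 3, 0, 0, -1.15], [112, -70, 3, 0, 0, -1.7], [149, -94, 3, 0, 0, -2.3], [186, -117, 3, 0, 0, -2.9], [223, -141, 3, 0, 0, -3.5], [260, -164, 3, 0, 0, -4], [298, -188, 3, 0, 0, -4.62], [298, -188, 3, 0, 0, -4.62], [298, -188, 3, 0, 0, -4.62], [298, -188, 3, 0, 0, -4.62]]])

```text
t: 27.9
tcp_pos: [0.6776, 0.0069, 0.3129]
ee_rot: [-179.9, 0.1, 62.7]
wrist_force: [0.7, -0.1, -2.8]
width: 0.0185
grip_force: 49.0
```

Emit:
apply_moves(targets=[[[0, 0, 40, 0, 0, 0], [0, 0, 80, 0, 0, 0], [0, 0, 115, 0, 0, 0], [0, 0, 123, 0, 0, 0], [0, 0, 123, 0, 0, 0], [0, 0, 123, 0, 0, 0], [0, 0, 123, 0, 0, 0]]])

```text
t: 28.6
tcp_pos: [0.6792, 0.0073, 0.1937]
ee_rot: [179.8, -0.1, 62.8]
wrist_force: [0.1, -0.4, -2.8]
width: 0.0188
grip_force: 49.5
```

```bash
python3 place.py 1
```

```text
bore [0.6812 0.0057] model [0.6818 0.0061] yaw 62.80000000000001
t 28.6 tcp [0.6792 0.0073 0.1937] [ 1.7982e+02 -1.0000e-01  6.2760e+01] w 0.0188 j6 117.8
[-0.3, 0.6, -121.3] [0.022, -0.012, -0.005]
[-0.5, 0.2, 3.7] [0.022, -0.012, -0.005]
[-0.6, 0.1, 57.7] [0.022, -0.012, -0.005]
```

Aligned within 0.5 mm. Inserting.

Emit:
apply_moves(targets=[[[-0.5, 0.2, 4, 0, 0, 0], [-0.5, 0.2, 9, 0, 0, 0], [-0.5, 0.2, 14, 0, 0, 0], [-0.5, 0.2, 19, 0, 0, 0], [-0.5, 0.2, 22, 0, 0, 0], [-0.5, 0.2, 22, 0, 0, 0]]])

```text
t: 29.2
tcp_pos: [0.6782, 0.007, 0.1687]
ee_rot: [-180.0, 0.0, 62.8]
wrist_force: [2.2, 0.3, -4.4]
width: 0.0185
grip_force: 49.0
```

Emit:
apply_moves(targets=[[[0, 0, 5, 0, 0, 0], [0, 0, 10, 0, 0, 0], [0, 0, 15, 0, 0, 0], [0, 0, 20, 0, 0, 0], [0, 0, 25, 0, 0, 0], [0, 0, 29, 0, 0, 0], [0, 0, 32, 0, 0, 0], [0, 0, 33, 0, 0, 0], [0, 0, 33, 0, 0, 0]]])

```text
t: 30.1
tcp_pos: [0.6784, 0.0072, 0.1375]
ee_rot: [179.9, -0.1, 62.8]
wrist_force: [0.3, 1.0, 7.1]
width: 0.0184
grip_force: 50.1
```

Emit:
apply_moves(targets=[[[0, 0, 0, 0, 0, 0], [0, 0, 0, 0, 0, 0], [0, 0, 0, 0, 0, 0], [0, 0, -20, 0, 0, 0], [0, 0, -60, 0, 0, 0], [0, 0, -100, 0, 0, 0], [0, 0, -130, 0, 0, 0], [0, 0, -130, 0, 0, 0], [0, 0, -130, 0, 0, 0]]], hand=0.5)

```text
t: 31.0
tcp_pos: [0.6783, 0.007, 0.2665]
ee_rot: [180.0, -0.0, 62.8]
wrist_force: [0.0, 0.1, -0.8]
width: 0.0425
grip_force: 0.0
```

```bash
python3 pick.py 2; python3 pick.py 3
```

```text
shaft 2 [ 0.4231 -0.2959] r 9.6 th 46.5 rms 0.22
t 31.2 tcp [0.6776 0.007  0.2647] [-1.7986e+02  7.0000e-02  6.2790e+01] w 0.0425 j6 117.8
[-387.8, -88.5, 15.4] [-0.02, -0.004, -9.21]
[-387.7, -88.2, 139.4] [-0.02, -0.004, -9.21]
shaft 3 [ 0.4267 -0.3658] r 9.7 th 18.1 rms 0.23
t 31.4 tcp [0.6779 0.007  0.2656] [-1.7993e+02  3.0000e-02  6.2790e+01] w 0.0423 j6 117.8
[-448.1, -54.5, 15.9] [-0.009, -0.0, -5.659]
[-448.0, -54.4, 139.9] [-0.009, -0.0, -5.659]
```

Emit:
apply_moves(targets=[[[-39, -9, 15, 0, 0, -0.95], [-78, -18, 15, 0, 0, -1.9], [-117, -27, 15, 0, 0, -2.8], [-156, -36, 15, 0, 0, -3.7], [-195, -45, 15, 0, 0, -4.7], [-234, -54, 15, 0, 0, -5.6], [-273, -63, 15, 0, 0, -6.5], [-312, -72, 15, 0, 0, -7.5], [-351, -81, 15, 0, 0, -8.4], [-388, -88.5, 15, 0, 0, -9.21], [-388, -88.5, 15, 0, 0, -9.21], [-388, -88.5, 15, 0, 0, -9.21]]])

```text
t: 32.6
tcp_pos: [0.4215, -0.2981, 0.2513]
ee_rot: [180.0, -0.0, 136.3]
wrist_force: [-0.3, -0.1, 0.1]
width: 0.0428
grip_force: 0.0
```

Emit:
apply_moves(targets=[[[0, 0, 40, 0, 0, 0], [0, 0, 80, 0, 0, 0], [0, 0, 105, 0, 0, 0], [0, 0, 105, 0, 0, 0], [0, 0, 105, 0, 0, 0]]])

```text
t: 33.1
tcp_pos: [0.4227, -0.2969, 0.1468]
ee_rot: [180.0, -0.0, 136.5]
wrist_force: [0.5, -0.6, 0.8]
width: 0.0426
grip_force: 0.0
```

Run:
```python
from h import *
th=np.radians(46.5);t=np.array([.4231,-.2959])-.00225*np.array([np.cos(th),np.sin(th)])
plan((*t,.128,136.5))
```

```text
t 33.1 tcp [ 0.4227 -0.2969  0.1468] [ 1.7999e+02 -3.0000e-02  1.3650e+02] w 0.0426 j6 8.4
[0.4, -1.2, 18.8] [0.001, -0.004, 0.0]
```

Emit:
apply_moves(targets=[[[0, -1, 8, 0, 0, 0], [0, -1, 19, 0, 0, 0], [0, -1, 19, 0, 0, 0], [0, -1, 19, 0, 0, 0]]])

```text
t: 33.5
tcp_pos: [0.4212, -0.2983, 0.1273]
ee_rot: [180.0, -0.0, 136.5]
wrist_force: [-0.0, -0.0, -0.3]
width: 0.0425
grip_force: 0.0
```

Emit:
apply_moves(targets=[[[0, 0, 0, 0, 0, 0], [0, 0, 0, 0, 0, 0], [0, 0, 0, 0, 0, 0], [0, 0, 0, 0, 0, 0], [0, 0, 0, 0, 0, 0], [0, 0, 0, 0, 0, 0]]], hand=0, force=50)

```text
t: 34.1
tcp_pos: [0.4215, -0.2984, 0.1276]
ee_rot: [180.0, 0.0, 136.5]
wrist_force: [1.0, 0.7, 6.5]
width: 0.0183
grip_force: 49.3
```

Emit:
apply_moves(targets=[[[0, 0, -15, 0, 0, 0], [0, 0, -35, 0, 0, 0], [0, 0, -60, 0, 0, 0], [0, 0, -90, 0, 0, 0], [0, 0, -130, 0, 0, 0], [0, 0, -170, 0, 0, 0], [0, 0, -190, 0, 0, 0], [0, 0, -190, 0, 0, 0]]])

```text
t: 34.9
tcp_pos: [0.4221, -0.2989, 0.3195]
ee_rot: [180.0, 0.2, 136.5]
wrist_force: [1.1, -0.3, -2.6]
width: 0.0185
grip_force: 49.1
```

```bash
python3 place.py 2
```

```text
bore [0.5756 0.0953] model [0.5762 0.0959] yaw 66.80000000000001
t 34.9 tcp [ 0.4221 -0.2989  0.3195] [179.97   0.22 136.47] w 0.0185 j6 8.2
[162.3, 390.8, 4.0] [0.02, 0.022, 8.708]
[162.8, 390.8, 129.0] [0.02, 0.022, 8.708]
[163.0, 390.8, 183.0] [0.02, 0.022, 8.708]
```

Emit:
apply_moves(targets=[[[17, 41, 3, 0, 0, 0.95], [34, 82, 3, 0, 0, 1.9], [51, 123, 3, 0, 0, 2.8], [68, 164, 3, 0, 0, 3.7], [85, 205, 3, 0, 0, 4.6], [102, 246, 3, 0, 0, 5.6], [119, 287, 3, 0, 0, 6.5], [136, 328, 3, 0, 0, 7.4], [153, 369, 3, 0, 0, 8.3], [162.5, 391, 3, 0, 0, 8.71], [162.5, 391, 3, 0, 0, 8.71], [162.5, 391, 3, 0, 0, 8.71]]])

```text
t: 36.1
tcp_pos: [0.5722, 0.0973, 0.3121]
ee_rot: [-179.8, 0.1, 66.9]
wrist_force: [0.2, -0.3, -1.4]
width: 0.0185
grip_force: 49.5
```

Emit:
apply_moves(targets=[[[0, 0, 40, 0, 0, 0], [0, 0, 80, 0, 0, 0], [0, 0, 115, 0, 0, 0], [0, 0, 123, 0, 0, 0], [0, 0, 123, 0, 0, 0], [0, 0, 123, 0, 0, 0], [0, 0, 123, 0, 0, 0]]])

```text
t: 36.8
tcp_pos: [0.5739, 0.097, 0.1933]
ee_rot: [179.8, -0.1, 66.8]
wrist_force: [0.1, 0.4, -1.2]
width: 0.0183
grip_force: 49.7
```

```bash
python3 place.py 2
```

```text
bore [0.5756 0.0953] model [0.5762 0.0959] yaw 66.80000000000001
t 36.8 tcp [0.5739 0.097  0.1933] [ 1.7985e+02 -1.0000e-01  6.6780e+01] w 0.0183 j6 122.8
[-0.6, 0.3, -121.7] [0.019, -0.013, -0.003]
[-0.8, -0.0, 3.3] [0.019, -0.013, -0.003]
[-0.9, -0.1, 57.3] [0.019, -0.013, -0.003]
```

Emit:
apply_moves(targets=[[[-0.6, 0, 4, 0, 0, 0], [-0.6, 0, 9, 0, 0, 0], [-0.6, 0, 14, 0, 0, 0], [-0.6, 0, 19, 0, 0, 0], [-0.6, 0, 22, 0, 0, 0], [-0.6, 0, 22, 0, 0, 0]]])

```text
t: 37.4
tcp_pos: [0.5722, 0.0965, 0.1686]
ee_rot: [-179.9, 0.0, 66.8]
wrist_force: [-0.1, -0.2, -2.5]
width: 0.018
grip_force: 49.6
```

Emit:
apply_moves(targets=[[[0.6, 0, 5, 0, 0, 0], [0.6, 0, 10, 0, 0, 0], [0.6, 0, 15, 0, 0, 0], [0.6, 0, 20, 0, 0, 0], [0.6, 0, 25, 0, 0, 0], [0.6, 0, 29, 0, 0, 0], [0.6, 0, 32, 0, 0, 0], [0.6, 0, 33, 0, 0, 0], [0.6, 0, 33, 0, 0, 0]]])

```text
t: 38.3
tcp_pos: [0.5729, 0.0971, 0.1376]
ee_rot: [179.9, -0.0, 66.8]
wrist_force: [-3.5, -1.2, 8.2]
width: 0.0189
grip_force: 51.6
```

Emit:
apply_moves(targets=[[[0, 0, 0, 0, 0, 0], [0, 0, 0, 0, 0, 0], [0, 0, 0, 0, 0, 0], [0, 0, -20, 0, 0, 0], [0, 0, -60, 0, 0, 0], [0, 0, -100, 0, 0, 0], [0, 0, -130, 0, 0, 0], [0, 0, -130, 0, 0, 0], [0, 0, -130, 0, 0, 0]]], hand=0.4)

```text
t: 39.2
tcp_pos: [0.5732, 0.0972, 0.2666]
ee_rot: [179.9, -0.0, 66.8]
wrist_force: [-0.5, 0.8, -0.5]
width: 0.0342
grip_force: 0.0
```

```bash
python3 pick.py 3
```

```text
shaft 3 [ 0.4267 -0.3659] r 9.8 th 18.3 rms 0.23
t 39.4 tcp [0.5723 0.097  0.265 ] [-1.7989e+02  7.0000e-02  6.6790e+01] w 0.0346 j6 122.8
[-484.2, 47.0, 15.4] [-0.017, 0.003, -5.184]
[-484.1, 47.2, 139.4] [-0.017, 0.003, -5.184]
```

Emit:
apply_moves(targets=[[[-48, 5, 15, 0, 0, -0.5], [-97, 9, 15, 0, 0, -1], [-145, 14, 15, 0, 0, -1.6], [-194, 19, 15, 0, 0, -2.1], [-242, 24, 15, 0, 0, -2.6], [-290, 28, 15, 0, 0, -3.1], [-339, 33, 15, 0, 0, -3.6], [-387, 38, 15, 0, 0, -4.1], [-436, 42, 15, 0, 0, -4.7], [-484, 47, 15, 0, 0, -5.18], [-484, 47, 15, 0, 0, -5.18], [-484, 47, 15, 0, 0, -5.18]]], hand=0.5)

```text
t: 40.6
tcp_pos: [0.4243, -0.3671, 0.2501]
ee_rot: [-179.9, -0.1, 108.1]
wrist_force: [-0.2, 0.4, -0.5]
width: 0.0426
grip_force: 0.0
```

Emit:
apply_moves(targets=[[[0, 0, 40, 0, 0, 0], [0, 0, 80, 0, 0, 0], [0, 0, 105, 0, 0, 0], [0, 0, 105, 0, 0, 0], [0, 0, 105, 0, 0, 0]]])

```text
t: 41.1
tcp_pos: [0.4257, -0.3653, 0.1467]
ee_rot: [-180.0, -0.0, 108.3]
wrist_force: [0.2, -0.1, 0.7]
width: 0.0429
grip_force: 0.0
```

Run:
```python
from h import *
th=np.radians(18.3);t=np.array([.4267,-.3659])-.00225*np.array([np.cos(th),np.sin(th)])
plan((*t,.128,108.3))
```

```text
t 41.1 tcp [ 0.4257 -0.3653  0.1467] [-1.7999e+02 -5.0000e-02  1.0830e+02] w 0.0429 j6 31.1
[-0.9, -1.5, 18.7] [-0.002, -0.006, -0.0]
```

Emit:
apply_moves(targets=[[[-0.6, -1, 8, 0, 0, 0], [-0.6, -1, 19, 0, 0, 0], [-0.6, -1, 19, 0, 0, 0], [-0.6, -1, 19, 0, 0, 0]]])

```text
t: 41.5
tcp_pos: [0.4244, -0.3671, 0.1273]
ee_rot: [-180.0, -0.0, 108.2]
wrist_force: [0.1, -0.0, 0.2]
width: 0.0428
grip_force: 0.0
```

Emit:
apply_moves(targets=[[[0, 0, 0, 0, 0, 0], [0, 0, 0, 0, 0, 0], [0, 0, 0, 0, 0, 0], [0, 0, 0, 0, 0, 0], [0, 0, 0, 0, 0, 0], [0, 0, 0, 0, 0, 0]]], hand=0, force=50)

```text
t: 42.1
tcp_pos: [0.4245, -0.3674, 0.1277]
ee_rot: [180.0, 0.0, 108.2]
wrist_force: [-2.5, -0.7, 5.7]
width: 0.0184
grip_force: 49.4
```

Emit:
apply_moves(targets=[[[0, 0, -15, 0, 0, 0], [0, 0, -35, 0, 0, 0], [0, 0, -60, 0, 0, 0], [0, 0, -90, 0, 0, 0], [0, 0, -130, 0, 0, 0], [0, 0, -170, 0, 0, 0], [0, 0, -190, 0, 0, 0], [0, 0, -190, 0, 0, 0]]])

```text
t: 42.9
tcp_pos: [0.4254, -0.3678, 0.3198]
ee_rot: [179.9, 0.2, 108.2]
wrist_force: [0.5, -0.5, -2.9]
width: 0.0184
grip_force: 49.3
```

```bash
python3 place.py 3
```

```text
bore [ 0.5857 -0.004 ] model [ 0.5863 -0.0036] yaw 73.60000000000002
t 42.9 tcp [ 0.4254 -0.3678  0.3198] [179.85   0.21 108.24] w 0.0184 j6 30.9
[296.6, 264.2, 4.4] [0.026, 0.02, 4.329]
[297.0, 263.9, 129.4] [0.026, 0.02, 4.329]
[297.2, 263.7, 183.4] [0.026, 0.02, 4.329]
```

Emit:
apply_moves(targets=[[[33, 29, 3, 0, 0, 0.5], [66, 59, 3, 0, 0, 1], [99, 88, 3, 0, 0, 1.4], [132, 117, 3, 0, 0, 1.9], [165, 147, 3, 0, 0, 2.4], [198, 176, 3, 0, 0, 2.9], [231, 205, 3, 0, 0, 3.4], [264, 235, 3, 0, 0, 3.9], [297, 264, 3, 0, 0, 4.33], [297, 264, 3, 0, 0, 4.33], [297, 264, 3, 0, 0, 4.33], [297, 264, 3, 0, 0, 4.33]]])

```text
t: 44.1
tcp_pos: [0.5817, -0.003, 0.313]
ee_rot: [-179.9, 0.0, 73.6]
wrist_force: [0.5, 0.5, -2.4]
width: 0.0183
grip_force: 49.4
```

Emit:
apply_moves(targets=[[[0, 0, 40, 0, 0, 0], [0, 0, 80, 0, 0, 0], [0, 0, 115, 0, 0, 0], [0, 0, 123, 0, 0, 0], [0, 0, 123, 0, 0, 0], [0, 0, 123, 0, 0, 0], [0, 0, 123, 0, 0, 0]]])

```text
t: 44.8
tcp_pos: [0.5834, -0.0028, 0.1934]
ee_rot: [179.8, -0.1, 73.6]
wrist_force: [-1.2, 0.4, -3.0]
width: 0.0181
grip_force: 49.6
```

```bash
python3 place.py 3
```

```text
bore [ 0.5857 -0.004 ] model [ 0.5863 -0.0036] yaw 73.60000000000002
t 44.8 tcp [ 0.5834 -0.0028  0.1934] [ 1.7982e+02 -6.0000e-02  7.3570e+01] w 0.0181 j6 106.2
[-0.5, 0.7, -121.6] [0.022, -0.007, -0.004]
[-0.6, 0.3, 3.4] [0.022, -0.007, -0.004]
[-0.6, 0.1, 57.4] [0.022, -0.007, -0.004]
```

Emit:
apply_moves(targets=[[[-0.3, 0.4, 4, 0, 0, 0], [-0.3, 0.4, 9, 0, 0, 0], [-0.3, 0.4, 14, 0, 0, 0], [-0.3, 0.4, 19, 0, 0, 0], [-0.3, 0.4, 22, 0, 0, 0], [-0.3, 0.4, 22, 0, 0, 0]]])

```text
t: 45.4
tcp_pos: [0.5824, -0.0031, 0.1686]
ee_rot: [-180.0, 0.0, 73.6]
wrist_force: [0.1, -1.6, -3.3]
width: 0.0183
grip_force: 49.3
```

Emit:
apply_moves(targets=[[[0, 0.5, 5, 0, 0, 0], [0, 0.5, 10, 0, 0, 0], [0, 0.5, 15, 0, 0, 0], [0, 0.5, 20, 0, 0, 0], [0, 0.5, 25, 0, 0, 0], [0, 0.5, 29, 0, 0, 0], [0, 0.5, 32, 0, 0, 0], [0, 0.5, 33, 0, 0, 0], [0, 0.5, 33, 0, 0, 0]]])

```text
t: 46.3
tcp_pos: [0.5834, -0.003, 0.1376]
ee_rot: [179.9, -0.0, 73.6]
wrist_force: [-3.4, -1.8, 14.1]
width: 0.0182
grip_force: 51.8
```

Emit:
apply_moves(targets=[[[0, 0, 0, 0, 0, 0], [0, 0, 0, 0, 0, 0], [0, 0, 0, 0, 0, 0], [0, 0, -20, 0, 0, 0], [0, 0, -60, 0, 0, 0], [0, 0, -100, 0, 0, 0], [0, 0, -140, 0, 0, 0], [0, 0, -140, 0, 0, 0], [-50, 0, -140, 0, 0, 0], [-100, 0, -140, 0, 0, 0], [-150, 0, -140, 0, 0, 0], [-200, 0, -140, 0, 0, 0]]], hand=0.4)

```text
t: 47.5
tcp_pos: [0.5257, -0.1963, 0.2755]
ee_rot: [-179.9, -0.0, 73.6]
wrist_force: [1.2, -0.0, 0.2]
width: 0.0342
grip_force: 0.0
```

Run:
```python
from h import *
i,c=shot("top",4);j,d=shot("side",4);np.savez("s2.npz",top=i,side=j)
a=i[90:230,20:280].astype(np.uint8)[:,:,::-1];b=j[120:260,20:280].astype(np.uint8)[:,:,::-1]
v=np.vstack([cv2.resize(x,None,fx=2.1,fy=2.1,interpolation=cv2.INTER_CUBIC) for x in(a,b)])
cv2.imwrite("pics/g.png",v);print(v.shape)
# expected handle ends & plate corners with plate at (.511,.39), and collar/tops
for k,B in enumerate([(48,50),(48,-50),(-48,50),(-48,-50)]):
    p=jig(*B)+[-.0005,-.0005];e=proj(c,[*p,.15]);r=dfit(i,c,*e,.15,150,True,.625)
    print(k,"expected",p.round(4),"top",r[0].round(4),"r %.1f th %.1f rms %.2f"%r[1:4])
print(proj(c,[.511,.39,.052]),proj(d,[.511,.39,.052]))
```

```text
(588, 546, 3)
0 expected [0.6712 0.1051] top [0.6725 0.1063] r 9.9 th 328.5 rms 0.34
1 expected [0.6813 0.0056] top [0.6814 0.0065] r 9.9 th 340.4 rms 0.35
2 expected [0.5757 0.0954] top [0.5858 0.101 ] r 18.5 th 0.6 rms 2.18
3 expected [ 0.5858 -0.0041] top [ 0.5868 -0.0091] r 14.6 th 345.0 rms 1.83
[ 67.43833488 193.47761284] [140.23763297 320.20340141]
```

View pics/g.png

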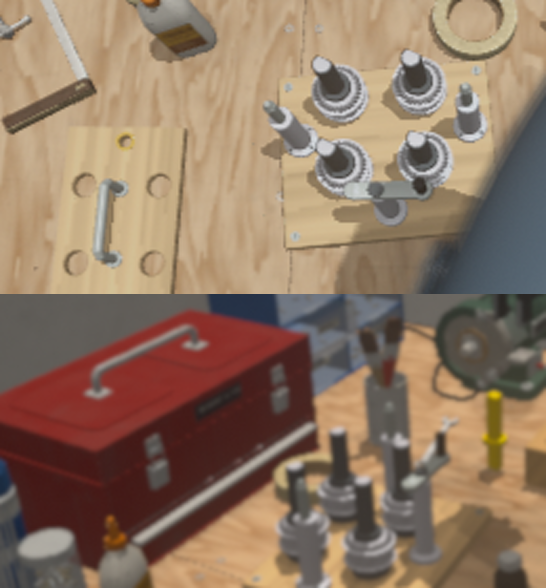

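The top view shows all four shafts in their pulleys with the collars down. The latch is open, and the plate lies flat at left, its handle running from (105,187) to (101,257). I'll zoom in on the plate to measure it for the re-grasp.

Run:
```python
from h import *
z=np.load("s2.npz");c=capture("top");d=capture("side")
crop(z["top"],35,140,115,255,5,"pics/p1.png");crop(z["side"],90,265,195,375,5,"pics/p2.png")
a,b=cv2.imread("pics/p1.png"),cv2.imread("pics/p2.png");h=max(len(a),len(b))
f=lambda x:cv2.copyMakeBorder(x,0,h-len(x),0,0,0)
v=np.hstack([f(a),f(b)]);print(v.shape);cv2.imwrite("pics/p.png",v[:600,:])
```

```text
(575, 925, 3)
```

```bash
python3 -c "
import cv2;v=cv2.imread('pics/p.png');print(v.shape);cv2.imwrite('pics/p3.png',v[:,:800])"
```

```text
(575, 925, 3)
```

View pics/p3.png

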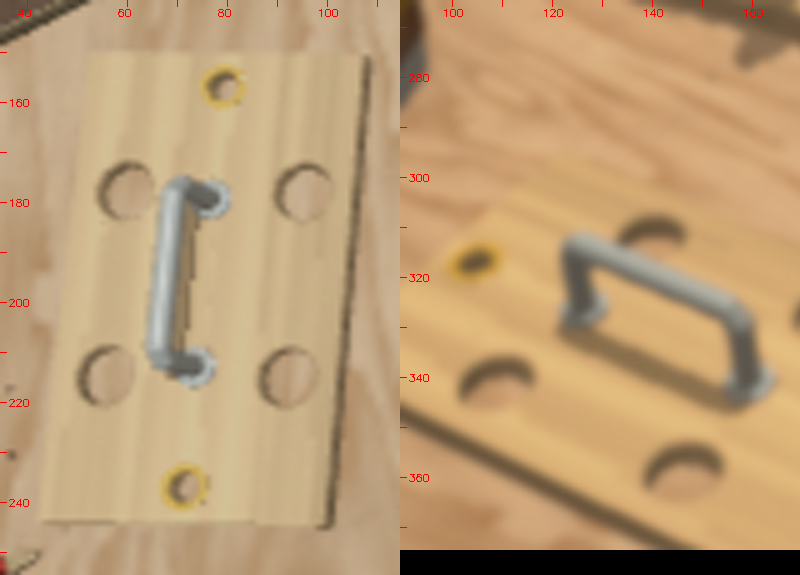

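Run:
```python
from h import *
np.set_printoptions(precision=4,suppress=True)
c=capture("top");d=capture("side")
P=[(79.5,157),(72,237)];S=[(60.5,177.5),(95.2,177.8),(56.3,214.7),(92.5,215)]
A=np.array([onz(c,*p,.012)[:2] for p in P]);B=np.array([onz(c,*p,.012)[:2] for p in S]);print(A,A.mean(0),B,B.mean(0))
for v in(A[0]-A[1],B[0]-B[2],B[1]-B[3]):print("ang",np.degrees(np.arctan2(v[1],v[0])),np.linalg.norm(v))
x,r=tri(c,(69.3,177.5),d,(124,313.5));y,q=tri(c,(66.8,211),d,(157.5,328.5))
print("bar",x,y,r,q,(x+y)/2,np.degrees(np.arctan2(*(x-y)[1::-1])))
h=[onz(c,69.3,177.5,.052)[:2],onz(c,66.8,211,.052)[:2]];print(np.mean(h,0))
# side: holes in side view
for p in ((104.5,316.5),(109,341),(147,358),(141,311)):print("side",onz(d,*p,.012))
```

```text
[[0.6184 0.3884]
 [0.4028 0.3877]] [0.5106 0.388 ] [[0.5612 0.4342]
 [0.5611 0.3407]
 [0.4608 0.4349]
 [0.4609 0.3392]] [0.511  0.3873]
ang 0.18934953783753047 0.21555607701068447
ang -0.4127543004413908 0.10033567627333673
ang 0.8886549092108474 0.10022952948153874
bar [0.5538 0.3903 0.0516] [0.4666 0.3891 0.0484] [np.float64(0.0011219699631316298), np.float64(0.001121969963131815)] [np.float64(0.00017581232075679053), np.float64(0.00017581232075718477)] [0.5102 0.3897 0.05  ] 0.7692093378364567
[0.5094 0.3882]
side [0.6219 0.388  0.012 ]
side [0.5612 0.4373 0.012 ]
side [0.4613 0.4353 0.012 ]
side [0.5613 0.3364 0.012 ]
```

The plate hasn't moved (centre 0.511, 0.389, bar at z = 0.05), so I can re-grasp it at the release pose.

Run:
```python
from h import *
plan((.5108,.39,.27,180))
```

```text
t 48.1 tcp [ 0.5269 -0.194   0.2762] [-1.7999e+02 -1.0000e-02  7.3680e+01] w 0.034 j6 86.1
[555.9, -179.6, 6.3] [-0.0, -0.002, -13.29]
```

Emit:
apply_moves(targets=[[[43, -14, 0, 0, 0, -1], [86, -28, 0, 0, 0, -2], [128, -41, 0, 0, 0, -3], [171, -55, 0, 0, 0, -4], [214, -69, 0, 0, 0, -5.1], [257, -83, 0, 0, 0, -6.1], [300, -97, 0, 0, 0, -7.1], [342, -110, 0, 0, 0, -8.1], [385, -124, 0, 0, 0, -9.2], [428, -138, 0, 0, 0, -10.2], [470, -152, 0, 0, 0, -11.2], [513, -166, 0, 0, 0, -12.2]]], hand=0.7)

```text
t: 49.3
tcp_pos: [0.5116, 0.3465, 0.2765]
ee_rot: [180.0, 0.0, 171.6]
wrist_force: [2.0, 0.0, -0.2]
width: 0.0593
grip_force: 0.0
```

Run:
```python
from h import *
plan((.5108,.39,.1,180))
```

```text
t 49.3 tcp [0.5116 0.3465 0.2765] [1.7999e+02 1.0000e-02 1.7157e+02] w 0.0593 j6 42.5
[7.2, 42.9, 176.5] [0.002, 0.002, -1.053]
```

Emit:
apply_moves(targets=[[[7, 43, 0, 0, 0, -1.05], [7, 43, 0, 0, 0, -1.05], [7, 43, 40, 0, 0, -1.05], [7, 43, 80, 0, 0, -1.05], [7, 43, 120, 0, 0, -1.05], [7, 43, 160, 0, 0, -1.05], [7, 43, 175, 0, 0, -1.05], [7, 43, 175, 0, 0, -1.05], [7, 43, 175, 0, 0, -1.05]]])

```text
t: 50.2
tcp_pos: [0.5121, 0.3877, 0.102]
ee_rot: [180.0, 0.0, 179.6]
wrist_force: [0.8, 0.8, 0.9]
width: 0.06
grip_force: 0.0
```

Run:
```python
from h import *
plan((.5108,.39,.0546,180))
```

```text
t 50.2 tcp [0.5121 0.3877 0.102 ] [1.7999e+02 1.0000e-02 1.7957e+02] w 0.06 j6 37.6
[1.3, 2.2, 47.4] [0.001, 0.002, -0.054]
```

Emit:
apply_moves(targets=[[[1, 1.5, 20, 0, 0, -0.05], [1, 1.5, 40, 0, 0, -0.05], [1, 1.5, 47, 0, 0, -0.05], [1, 1.5, 47, 0, 0, -0.05], [1, 1.5, 47, 0, 0, -0.05]]])

```text
t: 50.7
tcp_pos: [0.5116, 0.3897, 0.0558]
ee_rot: [179.9, 0.1, 180.0]
wrist_force: [-0.2, -0.0, 0.3]
width: 0.0598
grip_force: 0.0
```

Emit:
apply_moves(targets=[[[0, 0, 0, 0, 0, 0], [0, 0, 0, 0, 0, 0], [0, 0, 0, 0, 0, 0], [0, 0, 0, 0, 0, 0], [0, 0, 0, 0, 0, 0], [0, 0, 0, 0, 0, 0]]], hand=0, force=80)

```text
t: 51.3
tcp_pos: [0.5112, 0.3894, 0.055]
ee_rot: [180.0, 0.0, 180.0]
wrist_force: [-2.2, -1.2, 5.8]
width: 0.0095
grip_force: 78.1
```

Emit:
apply_moves(targets=[[[0, 0, -10, 0, 0, 0], [0, 0, -30, 0, 0, 0], [0, 0, -70, 0, 0, 0], [0, 0, -110, 0, 0, 0], [0, 0, -150, 0, 0, 0], [0, 0, -190, 0, 0, 0], [0, 0, -230, 0, 0, 0], [0, 0, -260, 0, 0, 0], [0, 0, -260, 0, 0, 0], [0, 0, -260, 0, 0, 0], [0, 0, -260, 0, 0, 0]]])

```text
t: 52.4
tcp_pos: [0.5104, 0.3887, 0.312]
ee_rot: [-179.9, -0.2, 180.0]
wrist_force: [0.7, -0.3, -4.9]
width: 0.0093
grip_force: 78.5
```

Run:
```python
from h import *
plan((.6286,.052,.31,95.8))
```

```text
t 52.4 tcp [0.5104 0.3887 0.312 ] [-1.7988e+02 -1.7000e-01  1.7999e+02] w 0.0093 j6 37.3
[-118.3, -336.7, 2.4] [-0.028, -0.006, 10.524]
```

Emit:
apply_moves(targets=[[[-10, -30, 0, 0, 0, 0.95], [-21, -60, 0, 0, 0, 1.9], [-31, -90, 0, 0, 0, 2.9], [-42, -120, 0, 0, 0, 3.8], [-52, -150, 0, 0, 0, 4.8], [-63, -180, 0, 0, 0, 5.7], [-73, -210, 0, 0, 0, 6.7], [-84, -240, 0, 0, 0, 7.6], [-94, -270, 0, 0, 0, 8.6], [-105, -300, 0, 0, 0, 9.5], [-115, -330, 0, 0, 0, 10.52], [-118, -337, 0, 0, 0, 10.52]]])

```text
t: 53.6
tcp_pos: [0.629, 0.049, 0.3119]
ee_rot: [-179.8, 0.1, 95.4]
wrist_force: [0.4, 0.6, -5.9]
width: 0.009
grip_force: 78.6
```

Emit:
apply_moves(targets=[[[0, 0, 0, 0, 0, 0], [0, 0, 20, 0, 0, 0], [0, 0, 50, 0, 0, 0], [0, 0, 70, 0, 0, 0], [0, 0, 75, 0, 0, 0], [0, 0, 75, 0, 0, 0], [0, 0, 75, 0, 0, 0]]])

```text
t: 54.3
tcp_pos: [0.6292, 0.0528, 0.2403]
ee_rot: [179.9, -0.0, 95.9]
wrist_force: [0.6, -0.1, -5.1]
width: 0.0092
grip_force: 78.6
```

Run:
```python
from h import *
plan((.6286,.052,.175,95.8))
i,c=shot("top",4);j,d=shot("side",4)
crop(i,135,90,265,185,6,"pics/q.png")
p=lambda *a:proj(c,[*jig(*a[:2]),a[2]]).round(1)
print("pin tops should be",p(0,108,.17),p(0,-108,.17))
```

```text
t 54.3 tcp [0.6292 0.0528 0.2403] [ 1.7994e+02 -1.0000e-02  9.5900e+01] w 0.0092 j6 88.9
[-0.8, -0.7, 65.3] [0.008, -0.001, 0.013]
pin tops should be [146.8 139.1] [241.1 130.6]
```

Emit:
apply_moves(targets=[[[-0.7, -0.6, 0, 0, 0, 0], [-0.7, -0.6, 4, 0, 0, 0], [-0.7, -0.6, 8, 0, 0, 0], [-0.7, -0.6, 12, 0, 0, 0], [-0.7, -0.6, 16, 0, 0, 0], [-0.7, -0.6, 20, 0, 0, 0], [-0.7, -0.6, 24, 0, 0, 0], [-0.7, -0.6, 26, 0, 0, 0], [-0.7, -0.6, 26, 0, 0, 0]]])

```text
t: 55.6
tcp_pos: [0.6283, 0.0515, 0.2129]
ee_rot: [-180.0, -0.0, 95.8]
wrist_force: [0.3, 0.3, -5.3]
width: 0.0095
grip_force: 78.7
```

The underside is at about 0.158 and already below the pin tips, with no added force. Lowering on.

Emit:
apply_moves(targets=[[[0, 0, 5, 0, 0, 0], [0, 0, 10, 0, 0, 0], [0, 0, 15, 0, 0, 0], [0, 0, 20, 0, 0, 0], [0, 0, 25, 0, 0, 0], [0, 0, 30, 0, 0, 0], [0, 0, 34, 0, 0, 0], [0, 0, 36, 0, 0, 0], [0, 0, 36, 0, 0, 0]]])

```text
t: 56.5
tcp_pos: [0.6283, 0.0514, 0.177]
ee_rot: [-180.0, -0.0, 95.8]
wrist_force: [0.4, -0.1, -5.6]
width: 0.0092
grip_force: 78.8
```

Emit:
apply_moves(targets=[[[0, 0, 1, 0, 0, 0], [0, 0, 2, 0, 0, 0], [0, 0, 3, 0, 0, 0], [0, 0, 3, 0, 0, 0], [0, 0, 3, 0, 0, 0]]])

```text
t: 57.0
tcp_pos: [0.6286, 0.0515, 0.1751]
ee_rot: [179.9, -0.0, 95.8]
wrist_force: [-2.5, -0.4, 3.3]
width: 0.0089
grip_force: 79.6
```

Emit:
apply_moves(targets=[[[0, 0, 0, 0, 0, 0], [0, 0, 0, 0, 0, 0], [0, 0, 0, 0, 0, 0], [0, 0, 0, 0, 0, 0], [0, 0, -20, 0, 0, 0], [0, 0, -60, 0, 0, 0], [0, 0, -100, 0, 0, 0], [0, 0, -100, 0, 0, 0], [0, 0, -100, 0, 0, 0]]], hand=0.6)

```text
t: 57.9
tcp_pos: [0.6289, 0.0515, 0.2752]
ee_rot: [179.9, -0.0, 95.8]
wrist_force: [-0.3, -0.5, -1.0]
width: 0.0511
grip_force: 0.0
```

Run:
```python
from h import *
plan((.5376,-.0075,.275,5.8))
i,c=shot("top",4);j,d=shot("side",4)
a=i[90:220,130:290].astype(np.uint8)[:,:,::-1];b=j[140:290,110:270].astype(np.uint8)[:,:,::-1]
v=np.hstack([cv2.resize(x,(400,400*x.shape[0]//x.shape[1]),interpolation=cv2.INTER_CUBIC)[:325] for x in(a,b)])
cv2.imwrite("pics/r.png",v)
```

```text
t 57.9 tcp [0.6289 0.0515 0.2752] [179.88  -0.    95.83] w 0.0511 j6 88.8
[-49.4, -96.8, -0.0] [0.012, -0.012, 11.253]
```

View pics/r.png

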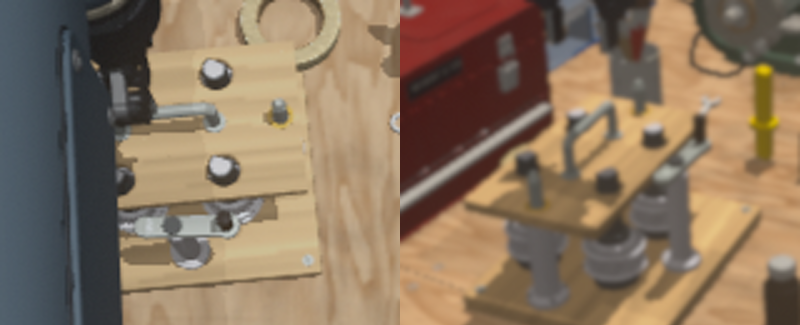

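The plate sits level on both pins with the four shaft tops through its holes. The latch is still open, peg at (225,220). Next I'll swing it shut.

Emit:
apply_moves(targets=[[[-5, -10, 0, 0, 0, 1.05], [-10, -20, 0, 0, 0, 2.1], [-15, -30, 0, 0, 0, 3.2], [-20, -40, 0, 0, 0, 4.2], [-25, -50, 0, 0, 0, 5.3], [-30, -60, 0, 0, 0, 6.3], [-35, -70, 0, 0, 0, 7.4], [-40, -80, 0, 0, 0, 8.4], [-45, -90, 0, 0, 0, 9.5], [-49, -97, 0, 0, 0, 10.5], [-49, -97, 0, 0, 0, 11.25], [-49, -97, 0, 0, 0, 11.25]]])

```text
t: 59.5
tcp_pos: [0.5367, -0.0073, 0.2743]
ee_rot: [-180.0, 0.0, 5.7]
wrist_force: [0.1, 0.9, -0.1]
width: 0.0514
grip_force: 0.0
```

Emit:
apply_moves(targets=[[[0, 0, 0, 0, 0, 0], [0, 0, 40, 0, 0, 0], [0, 0, 80, 0, 0, 0], [0, 0, 95, 0, 0, 0], [0, 0, 95, 0, 0, 0], [0, 0, 95, 0, 0, 0]]])

```text
t: 60.1
tcp_pos: [0.5372, -0.0071, 0.1797]
ee_rot: [-180.0, -0.0, 5.9]
wrist_force: [-0.4, -0.4, 0.2]
width: 0.0511
grip_force: 0.0
```

Run:
```python
from h import *
plan((.5376,-.0075,.168,5.8))
```

```text
t 60.1 tcp [ 0.5372 -0.0071  0.1797] [-180.     -0.      5.93] w 0.0511 j6 173.3
[0.4, 0.4, 11.7] [-0.0, -0.0, 0.016]
```

Emit:
apply_moves(targets=[[[0, 0, 6, 0, 0, 0], [0, 0, 12, 0, 0, 0], [0, 0, 12, 0, 0, 0], [0, 0, 12, 0, 0, 0]]])

```text
t: 60.5
tcp_pos: [0.5369, -0.0072, 0.1674]
ee_rot: [-180.0, -0.0, 5.8]
wrist_force: [0.4, -0.2, 0.8]
width: 0.0512
grip_force: 0.0
```

Emit:
apply_moves(targets=[[[0, 0, 0, 0, 0, 0], [0, 0, 0, 0, 0, 0], [0, 0, 0, 0, 0, 0], [0, 0, 0, 0, 0, 0], [0, 0, 0, 0, 0, 0], [0, 0, 0, 0, 0, 0]]], hand=0, force=25)

```text
t: 61.1
tcp_pos: [0.537, -0.0074, 0.1675]
ee_rot: [180.0, -0.0, 5.8]
wrist_force: [-0.6, -2.3, 3.1]
width: 0.013
grip_force: 24.6
```

Run:
```python
from h import *
s=state();print(s["wrist_force"])
h=jig(-100,0)+[-.0005,-.0005]
plan(*[(*(h+.05*np.array([np.cos(a),np.sin(a)])),.1675,5.8) for a in np.radians(np.arange(96,-9,-8)+185.8)])
```

```text
[-0.64023013 -2.31336649  3.13947547]
t 61.1 tcp [ 0.537  -0.0074  0.1675] [ 1.7998e+02 -2.0000e-02  5.8200e+00] w 0.013 j6 173.4
[2.1, 1.4, 0.0] [0.002, -0.002, 0.003]
[-4.9, 1.6, 0.0] [0.002, -0.002, 0.003]
[-11.8, 0.9, 0.0] [0.002, -0.002, 0.003]
[-18.6, -0.8, 0.0] [0.002, -0.002, 0.003]
[-25.0, -3.4, 0.0] [0.002, -0.002, 0.003]
[-31.1, -6.9, 0.0] [0.002, -0.002, 0.003]
[-36.6, -11.2, 0.0] [0.002, -0.002, 0.003]
[-41.4, -16.2, 0.0] [0.002, -0.002, 0.003]
[-45.5, -21.8, -0.0] [0.002, -0.002, 0.003]
[-48.8, -28.0, -0.0] [0.002, -0.002, 0.003]
[-51.2, -34.6, -0.0] [0.002, -0.002, 0.003]
[-52.6, -41.4, -0.0] [0.002, -0.002, 0.003]
[-53.1, -48.3, -0.0] [0.002, -0.002, 0.003]
[-52.6, -55.3, -0.0] [0.002, -0.002, 0.003]
```

Emit:
apply_moves(targets=[[[-5, 1, 0, 0, 0, 0], [-12, 0.6, 0, 0, 0, 0], [-18.6, -1, 0, 0, 0, 0], [-25, -3.4, 0, 0, 0, 0], [-31, -7, 0, 0, 0, 0], [-36.6, -11, 0, 0, 0, 0], [-41.5, -16, 0, 0, 0, 0], [-45.5, -22, 0, 0, 0, 0], [-49, -28, 0, 0, 0, 0], [-51, -34.5, 0, 0, 0, 0], [-52.5, -41.5, 0, 0, 0, 0], [-53, -47, 0, 0, 0, 0]]])

```text
t: 62.3
tcp_pos: [0.4791, 0.0342, 0.1676]
ee_rot: [180.0, -0.0, 5.8]
wrist_force: [-0.6, -4.7, 6.3]
width: 0.0127
grip_force: 25.8
```

Emit:
apply_moves(targets=[[[0, -0.5, 0, 0, 0, 0], [0, -0.5, 0, 0, 0, 0], [0, -0.5, 0, 0, 0, 0]]])

```text
t: 62.6
tcp_pos: [0.4789, 0.0348, 0.1676]
ee_rot: [-180.0, 0.0, 5.8]
wrist_force: [-1.8, -3.2, 6.0]
width: 0.0129
grip_force: 25.8
```

Emit:
apply_moves(targets=[[[0, 0, 0, 0, 0, 0], [0, 0, 0, 0, 0, 0], [0, 0, 0, 0, 0, 0], [0, 0, -40, 0, 0, 0], [0, 0, -80, 0, 0, 0], [0, 0, -120, 0, 0, 0], [0, 50, -120, 0, 0, 0], [0, 100, -120, 0, 0, 0], [0, 150, -120, 0, 0, 0], [0, 200, -120, 0, 0, 0], [0, 250, -120, 0, 0, 0], [0, 250, -120, 0, 0, 0]]], hand=0.6)

```text
t: 63.8
tcp_pos: [0.5048, -0.2191, 0.2863]
ee_rot: [180.0, 0.0, 5.5]
wrist_force: [1.3, 1.1, 0.4]
width: 0.0513
grip_force: 0.0
```

Run:
```python
from h import *
i,c=shot("top",4);j,d=shot("side",4)
a=i[90:220,120:280].astype(np.uint8)[:,:,::-1];b=j[160:290,110:270].astype(np.uint8)[:,:,::-1]
v=np.hstack([cv2.resize(x,(400,325),interpolation=cv2.INTER_CUBIC) for x in(a,b)])
cv2.imwrite("pics/s.png",v);print(state()["tcp_pos"])
```

```text
[ 0.50482524 -0.21281287  0.28753658]
```

View pics/s.png

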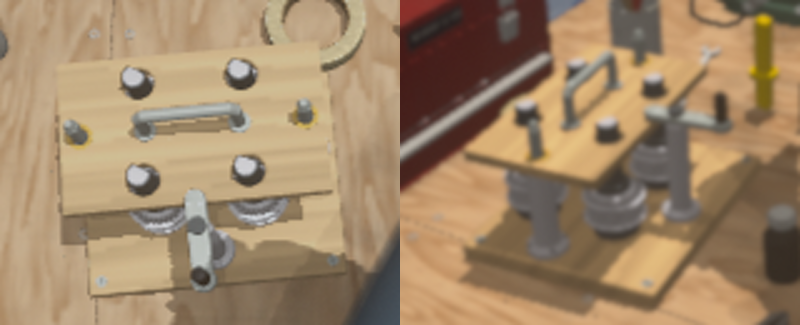

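The plate is on both pins with all four shafts through it. The latch is shut over it, its nose at (195,195) on the plate and its peg at (200,275). Handing the job in.

```bash
python3 -c "
from cell import workorder
print(workorder.job_done())"
```

```text
the job is handed in; nothing more can be done
None
```

The job is handed in after about 64 s of robot time: all four shafts are seated in their pulleys, the guide plate is back on its pins and the latch is shut. The judge returned no verdict, so this rests on the final pictures and force readings.

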